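# Stamp a canister lid in the potter's sealing stand

### The job

Push the lid carrier along its rail until it clicks home in the stamping station under the seal, and leave it clicked in there. Then take the round mallet from its rest, knock the sprung seal all the way down onto the lid with a brisk blow of the mallet, and lay the mallet back in its rest. Do not strike the seal before the carrier is clicked in, keep the gripper off the soft lid and leave the lid lying in its nest, and do not disturb the finished pots standing nearby.

Things in the scene. Friction and masses are not known exactly. Their poses are not given: they have to be found in the camera images.
- stand: Sealing stand fixed to the bench: plywood board (x -70 to 160, y -230 to 230 mm, 15 mm thick) with a rail along y and a grey C-frame. Origin: bench level under the rail's middle. x points across the rail, away from the robot; y along it. The C-frame's column (50 x 50 mm, centre x 115, y -90) has an arm, top 157 mm high, that reaches over the rail from the +x side only, at y -90.
- rail_mid (a point): Middle of the rail's top, 35 mm above the bench, at x 0, y 0 of the stand. The rail's cap is 44 mm wide and 440 mm long. The carrier is pushed along it towards the stand's -y.
- carrier (a joint): Brown lid carrier, captive on the rail: 90 mm wide, 170 mm long, 37 to 65 mm above the bench. Value in m: 0 at the loading detent, growing towards the stand's -y; starts there. About 2.5 N keeps it sliding; 10 N gets it out of the loading detent. The stamping detent is hidden under the rail cap, clamped by hand somewhere from 0.142 to 0.178, found only by feel. Stop at 0.212.
- push_face (a point): Middle of the carrier's upright rear end (90 mm wide, 37 to 65 mm high, looks to the stand's +y): push here. 117 mm behind the nest. The rail top goes on 33 mm or more behind it. At the stamping detent the carrier clicks a few mm ahead of the pusher, then resists: it stays put up to 12 N, about 16 N shoves it out past the station. Released within 3 mm of the detent it centres itself.
- plunger (a joint): Spring plunger riding on the carrier, with an orange knob on its robot side. Value in m: about 0.0045 while its nose rides on the plain rail, about 0 when dropped into a detent (the knob then stands 4 mm nearer the rail).
- nest (a point): Centre of the lid's nest on the carrier's top, 65 mm above the bench, inside four brass pins 8 mm high.
- lid: Leather-hard terracotta-coloured clay lid, a disc 76 mm across and 12 mm thick lying loose in the nest. Origin: centre of its underside. Soft: the gripper must not touch it.
- seal: Sprung seal, slides straight down in a guide sleeve (38 mm wide, 110 to 160 mm high) at x 0, y -90 mm of the stand: brass face 24 mm across below, dark wooden striking knob 38 mm across and 20 mm high on top. Origin: on its axis, at bench level when up. It meets the lid after 14 mm; about 3 N starts it, 8 N brings it right down; its spring lifts it again.
- seal_top (a point): Centre of the striking knob's flat top, 204 mm above the bench when the seal is up: the mallet strikes here. The C-frame's arm is 47 mm lower.
- mallet: Round wooden mallet, about 0.32 kg; head and handle share one axis and it strikes with the side of its head. Origin: on the axis, middle of the head. x points from handle to head. Head 58 mm in diameter, x -40 to 40 mm; handle 24 x 24 mm with rounded edges, x -40 to -189 mm. Balances about 31 mm behind the head's middle.
- mallet_grip (a point): Grip point on the mallet's axis, on the handle, 72 mm behind the middle of the head. In the rest it lies 48.5 mm above the bench and is free below and at both sides.
- rest: Wooden mallet rest, fixed: board 240 x 100 x 12 mm (x -175 to 65). Origin: bench level under the middle of the resting head; x from handle to head. The head lies in a trough of two strips (x -30 to 30 mm, 32 mm high), the handle in a saddle at x -145 (16 mm long, notch 36 mm wide, floor 36.5 mm high, cheeks to 50.5 mm).
- rest_axis (a point): Where the middle of the mallet's head lies when it is in the rest: 48.5 mm above the bench, its axis level along the rest's x.
- vase: Finished vase, celadon over dark brown, 88 mm wide, 122 mm high, loose. Origin: centre of its foot. Leave it alone.
- canister: Finished dark ribbed canister with a lid, 78 mm wide, 85 mm high, loose. Origin: centre of its foot. Leave it alone.
Things that resemble listed ones, but are neither listed nor needed, are in the scene too. There is more than one size of the mallet; the job needs the larger. Several things have the shape of the lid; the one meant has the colours described above.

How it is judged:
By the outcome, as a careful person would: the job done as asked, in the order asked, and still so for the second after the job is handed in, with the robot touching nothing.
It also fails if it takes over 67 s, if anything falls off the work surface, if the arm or the gripper's body presses on something with over 40 N, if the wrist force passes 120 N, or if a joint passes its speed limit or range.

### The arm

A 6-joint arm with a two-finger parallel gripper is mounted at the origin on the work surface. World frame = base frame: x ahead of the robot, y to its left, z up, the work surface at z = 0. Lengths are in m, angles in rad, forces in N, time in s.
With the tool pointing down it reaches from about 0.4 to 0.825 m from the base axis. Payload 7 kg.
Tool frame: the origin (TCP) lies midway between the tips of the shut fingers; the grasp point (between the pads) lies hold_point_z behind it (hold_point_z is the distance from the TCP to the grasp point, in m); z points along the fingers, y is the line along which they close (so a half turn about z gives the same grasp; the last joint's range is limited). The gripper opens to 88 mm and grips with 3 to 60 N. Pads are 19 mm wide; open, the fingers measure 130 mm over their backs; the gripper's body (78 mm by 193 mm) begins 47 mm behind the grasp point.
Start: joints at [1.558, 0.359, 0.012, 0, -1.224, -0.288], TCP at [0.2, 0.645, 0.227] pointing down, gripper open.
Joint ranges: [-3.07, 3.07], [-1.43, 2.12], [-1.02, 1.25], [-3.03, 1.67], [-3.05, -0], [-3.03, 3.03]. Speed limits (rad/s): [2.39, 2.39, 3.01, 3.14, 3.14, 3.14].

### API

Orientations are given as [roll, pitch, yaw] about the fixed x, y, z axes, in that order (R = Rz(yaw) Ry(pitch) Rx(roll)).
In Python, from station import * gives the robot as it stands.
- The arm moves only by the tool apply_moves, never from a script. Its argument "steps" is a list of rows, each an object with "translation": the shift along the world's x, y, z scaled (see below), a list of three; "rotation": the turn, a rotation vector about the world's x, y, z scaled (see below), a list of three. A call has exactly 10 rows; each row is the pose to reach, as a shift and turn from the pose commanded when the call began; what a row does not reach only later rows make up. The controller multiplies each number of a shift by 250 mm and each number of a turn by 30 degrees. A row lasts 1/12 s, in which the tool goes at most 41.7 mm and 7.16 degrees, less where a joint would pass 70% of its speed; a pose out of reach is approached as far as the arm can. A call with a number of a shift or a turn outside -1 to 1 is refused whole. A call with a gripper value outside its range is refused whole. "jaw" is the closure, from -1 (fully open) to 1 (shut), so that 0 is half open, set as the call begins (left out, the last holds). The fingers move at their own pace and stop on an object; "newtons" is the grip in N (left out, the last holds). Time passes only in rows, so rows that repeat a pose let the fingers close, or fill a call up. It gives the time, the measured TCP pose, the force, the opening and the grip force at its end, in the units of the state.
- get_state(): the state, without advancing time (a new reading comes with each control period).
- grab_frame(name): name is "scene" or "top" or "wrist"; returns the picture (480x640x3 uint8, blue, green, red); there is no depth.
- camera_model(name): a dict with "fx", "fy", "cx", "cy" (pixels), "k1" (the pictures are not rectified: a ray, as slopes to the right and down, at radius r is drawn at 1 + k1 r^2 times it, then the intrinsics apply), "xyz" and "rotation" of the camera in the world. Camera axes: x right, y down, z forward; pixel columns grow to the right and rows downward; lengths in m; the calibration is good to about 2 mm. A picture is of the moment at which its call begins: read the wrist's pose just before it. camera_model takes no time and is no camera call; for the wrist camera it gives the pose at the moment of the call.
- job_done(): hands the job in; it is judged then, once.
The state is a dict: "t": time; "q": joint angles; "qd": joint speeds; "joint_efforts": joint torques, N m; "eef_pos": TCP position; "ee_rot": TCP orientation; "force": force on the tool from outside, world axes, zero at the start; "moment": the same for the moment, N m; "width": finger opening in m; "gripper_force": force on a finger pad.
Only numpy, scipy, OpenCV 4.12 (cv2) and the standard library are available. Lean on these libraries where they do the work, as an engineer would, in place of code of your own. Each camera call takes 0.05 s, during which the arm holds its last target. There are 200 camera calls.

## Working session

There is one attempt and no reset: what is moved stays moved. The work goes in short steps, Python scripts to look and compute and a tool call to move; the robot and the scene stay as the last step left them, time stands still between calls to the robot, and variables do not carry over. Pictures are saved under pics/ and viewed, at most 10 in all, crops included, and the job is handed in when it is done.

Besides the shell and the picture viewer there is one more tool, called after "Request:" by a JSON object that holds its "name" and its "arguments". apply_moves: Moves the arm, as the interface text tells. Shifts and turns lie within -1 to 1; 1 stands for 250 mm of shift or 30 degrees of turn. Its arguments: {"type":"object","properties":{"steps":{"type":"array"},"jaw":{"type":"number"},"newtons":{"type":"number"}},"required":["steps"]}

```bash
mkdir -p pics; ls
cat > h.py <<'E'
import numpy as np, cv2
from station import *
def ray(cm,u,v):
    x=(u-cm["cx"])/cm["fx"]; y=(v-cm["cy"])/cm["fy"]
    r0=np.hypot(x,y); r=r0
    for _ in range(20): r=r0/(1+cm["k1"]*r*r)
    s=r/r0 if r0>0 else 1
    return np.array(cm["rotation"])@np.array([x*s,y*s,1.])
def at(cm,u,v,z):
    d=ray(cm,u,v); o=np.array(cm["xyz"]); return o+d*(z-o[2])/d[2]
def proj(cm,p):
    c=np.array(cm["rotation"]).T@(np.array(p)-np.array(cm["xyz"])); x,y=c[:2]/c[2]
    k=1+cm["k1"]*(x*x+y*y); return np.array([cm["fx"]*x*k+cm["cx"],cm["fy"]*y*k+cm["cy"]])
E
python3 - <<'E'
from h import *
print(get_state())
for n in ["scene","top"]:
    print(n,camera_model(n)); f=grab_frame(n); cv2.imwrite(f"pics/{n}0.png",f)
E
```

```text
pics
{'t': 0.0, 'q': array([ 1.55809958e+00,  3.59377314e-01,  1.10690692e-02, -3.41336565e-04,
       -1.22408932e+00, -2.88102920e-01]), 'qd': array([-0.00184744,  0.00196862, -0.00023481, -0.0010456 ,  0.00038715,
       -0.00054375]), 'joint_efforts': array([ 9.52384798e-04, -5.82716453e+01,  2.93057477e+01,  6.99715421e+00,
        7.24798796e-03, -1.64380212e-04]), 'eef_pos': array([0.19987409, 0.64422562, 0.2256349 ]), 'ee_rot': array([ 3.13996623e+00, -1.47355247e-04, -3.00915793e-01]), 'force': array([-0.31650908, -0.51150856,  0.32918159]), 'moment': array([-0.00024834,  0.01421743, -0.00348764]), 'gripper_force': 0.0, 'width': 0.08772547632579955}
scene {'fx': 547.6306970680146, 'fy': 547.6306970680146, 'cx': 322.28127079361457, 'cy': 242.59559816982252, 'k1': -0.17213447217117064, 'xyz': array([ 1.46064835, -0.16881466,  0.91597107]), 'rotation': array([-2.25146356, -0.01888028,  1.45567871])}
top {'fx': 500.1035999960697, 'fy': 500.1035999960697, 'cx': 312.3425353143965, 'cy': 237.50084644923984, 'k1': -0.06401773162819682, 'xyz': array([ 0.29267745, -0.03220444,  1.14676731]), 'rotation': array([-2.95199414,  0.00581209, -1.58217213])}
```

```bash
python3 - <<'E'
s=open('h.py').read()
s=s.replace('np.array(cm["rotation"])@','Rm(cm)@').replace('np.array(cm["rotation"]).T@','Rm(cm).T@')
s+='''
from scipy.spatial.transform import Rotation as Rn
def Rm(cm): return Rn.from_euler("xyz",cm["rotation"]).as_matrix()
'''
open('h.py','w').write(s)
E
python3 -c "
import cv2
a=cv2.imread('pics/top0.png');cv2.imwrite('pics/top1.png',cv2.resize(a,(800,600),interpolation=3))"
```

```text
(no output)
```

View pics/top0.png

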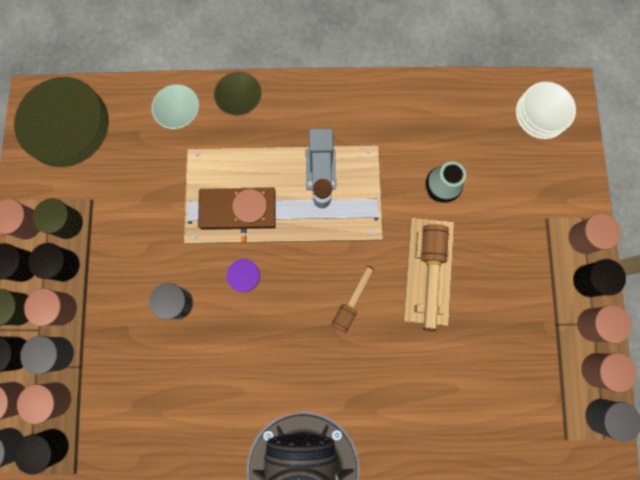

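View pics/scene0.png

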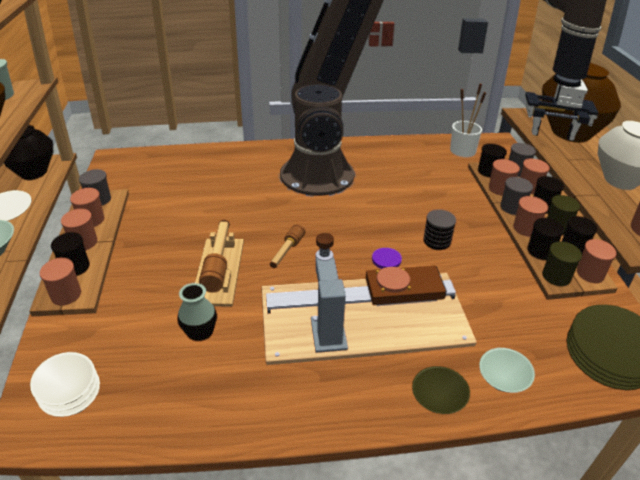

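```bash
python3 -c "
import cv2
a=cv2.imread('pics/top0.png')
cv2.imwrite('pics/c1.png',cv2.resize(a[120:260,180:390],None,fx=3.8,fy=3.8,interpolation=2))
cv2.imwrite('pics/c2.png',cv2.resize(a[210:340,325:465],None,fx=4.5,fy=4.5,interpolation=2))"
```

```text
(no output)
```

View pics/c1.png

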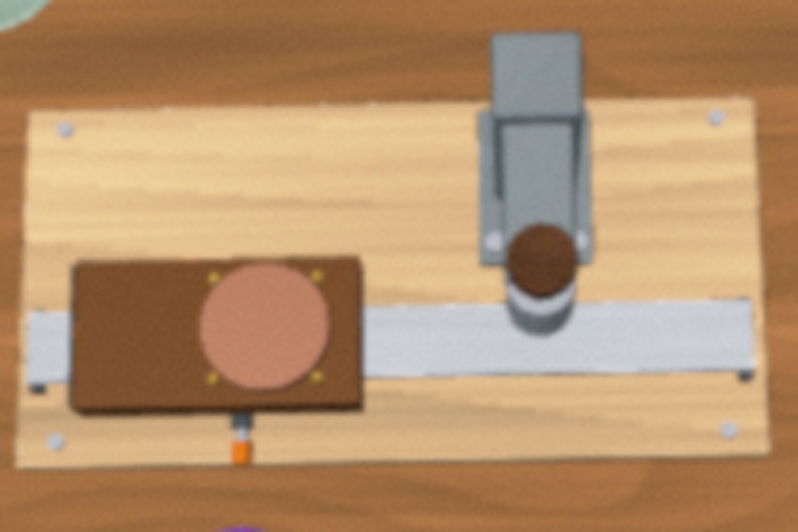

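View pics/c2.png

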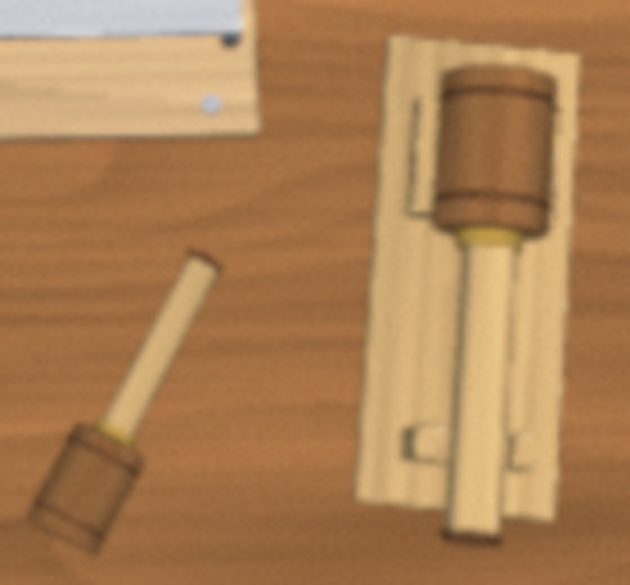

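The terracotta lid on the brown carrier (top camera, 249,206) fits, while the purple disc (243,275) is the wrong colour and the other lookalikes are racked pots. There are two mallets: the larger one in the rest (435,245) and a small loose one (350,300). The one in the rest is the one to use.

```bash
cat > pose.py <<'E'
from h import *
cm=camera_model("top")
def fit(px,loc,z):
    W=np.array([at(cm,u,v,z)[:2] for u,v in px]); L=np.array(loc)
    a,b=W.mean(0),L.mean(0); 
    w=W-a;l=L-b
    th=np.arctan2((l[:,0]*w[:,1]-l[:,1]*w[:,0]).sum(),(l*w).sum())
    R=np.array([[np.cos(th),-np.sin(th)],[np.sin(th),np.cos(th)]])
    o=a-R@b; print("o",o.round(4),"th deg",np.degrees(th).round(2),"res mm",((L@R.T+o-W)*1e3).round(1).tolist()); return o,R,th
E
python3 - <<'E'
from pose import *
S=lambda x,y:(180+x/3.8-.37,120+y/3.8-.37); Q=lambda x,y:(325+x/4.5-.39,210+y/4.5-.39)
o,R,th=fit([S(28,112),S(754,98),S(770,455),S(16,467)],[(.16,.23),(.16,-.23),(-.07,-.23),(-.07,.23)],.015)
P=lambda x,y:(R@[x,y]+o).round(4)
c=at(cm,*S(264,325),.077)
print("lid",c, "local",R.T@(c[:2]-o))
e=[at(cm,*S(*p),.065) for p in [(72,265),(72,408),(361,258),(361,405)]]
print("carrier corners local",[ (R.T@(x[:2]-o)).round(4).tolist() for x in e])
k=at(cm,*S(542,260),.204);print("knob",k,"local",(R.T@(k[:2]-o)).round(4), "nominal",P(0,-.09))
o2,R2,t2=fit([Q(390,36),Q(580,54),Q(553,520),Q(358,498)],[(.065,.05),(.065,-.05),(-.175,-.05),(-.175,.05)],.012)
a=at(cm,*Q(497,85),.075);b=at(cm,*Q(472,530),.0605)
print("mallet head end,tail top", a,b,"local",R2.T@(a[:2]-o2),R2.T@(b[:2]-o2),"grip",R2@[-.072,0]+o2)
for n,u,v,z in [("vase",446,182,.11),("can",172,300,.085)]: print(n,at(cm,u,v,z))
E
```

```text
o [0.572  0.0405] th deg 0.27 res mm [[0.8, 0.5], [0.6, -0.7], [-0.5, -0.7], [-0.9, 0.9]]
lid [0.57256082 0.11060558 0.077     ] local [0.00090561 0.07008458]
carrier corners local [[0.043, 0.1864], [-0.0439, 0.1839], [0.0439, 0.0145], [-0.0451, 0.0146]]
knob [ 0.57198042 -0.04932281  0.204     ] local [-0.0004 -0.0898] nominal [ 0.5724 -0.0495]
o [ 0.4856 -0.3011] th deg -6.7 res mm [[1.1, 0.3], [0.2, -0.5], [-0.2, -0.9], [-1.1, 1.1]]
mallet head end,tail top [ 0.51516999 -0.29790519  0.075     ] [ 0.30157397 -0.27752922  0.0605    ] local [0.02900875 0.00659438] [-0.18550618  0.00192755] grip [ 0.41408128 -0.29267766]
vase [ 0.61044697 -0.31923824  0.11      ]
can [0.36484643 0.27173446 0.085     ]
```

Request:
{"name": "apply_moves", "arguments": {"steps": [{"translation": [0.1, -0.1, 0], "rotation": [0, 0, -0.1]}, {"translation": [0.2, -0.2, 0], "rotation": [0, 0, -0.2]}, {"translation": [0.3, -0.3, 0], "rotation": [0, 0, -0.3]}, {"translation": [0.4, -0.4, 0], "rotation": [0, 0, -0.4]}, {"translation": [0.5, -0.5, 0], "rotation": [0, 0, -0.5]}, {"translation": [0.6, -0.6, 0], "rotation": [0, 0, -0.6]}, {"translation": [0.7, -0.7, 0], "rotation": [0, 0, -0.7]}, {"translation": [0.8, -0.8, 0], "rotation": [0, 0, -0.8]}, {"translation": [0.9, -0.9, 0], "rotation": [0, 0, -0.85]}, {"translation": [1, -1, 0], "rotation": [0, 0, -0.85]}], "jaw": 1}}

```text
t: 0.93
eef_pos: [0.4508, 0.3931, 0.2264]
ee_rot: [3.141, 0.0, -0.748]
force: [0.7, 0.8, 0.3]
width: 0.0266
gripper_force: 0.0
```

```bash
python3 -c "
import station
print([n for n in dir(station) if n[0]!='_']); print(getattr(station,'hold_point_z',None))"
```

```text
['Unreachable', 'camera_model', 'get_state', 'grab_frame', 'hold_point_z', 'job_done']
0.0188
```

Request:
{"name": "apply_moves", "arguments": {"steps": [{"translation": [0.1, -0.1, 0], "rotation": [0, 0, -0.15]}, {"translation": [0.2, -0.2, -0.05], "rotation": [0, 0, -0.3]}, {"translation": [0.3, -0.3, -0.1], "rotation": [0, 0, -0.45]}, {"translation": [0.4, -0.4, -0.15], "rotation": [0, 0, -0.6]}, {"translation": [0.48, -0.5, -0.2], "rotation": [0, 0, -0.75]}, {"translation": [0.48, -0.5, -0.25], "rotation": [0, 0, -0.9]}, {"translation": [0.48, -0.5, -0.3], "rotation": [0, 0, -1]}, {"translation": [0.48, -0.5, -0.35], "rotation": [0, 0, -1]}, {"translation": [0.48, -0.5, -0.4], "rotation": [0, 0, -1]}, {"translation": [0.48, -0.5, -0.4], "rotation": [0, 0, -1]}], "jaw": 1}}

```text
t: 1.77
eef_pos: [0.5685, 0.2684, 0.1234]
ee_rot: [3.137, -0.001, -1.27]
force: [-1.1, -0.7, -1.1]
width: 0.0002
gripper_force: 0.0
```

Request:
{"name": "apply_moves", "arguments": {"steps": [{"translation": [0, 0, -0.04], "rotation": [0, 0, -0.15]}, {"translation": [0, 0, -0.08], "rotation": [0, 0, -0.3]}, {"translation": [0, 0, -0.12], "rotation": [0, 0, -0.45]}, {"translation": [0, 0, -0.16], "rotation": [0, 0, -0.565]}, {"translation": [0, 0, -0.2], "rotation": [0, 0, -0.565]}, {"translation": [0, 0, -0.24], "rotation": [0, 0, -0.565]}, {"translation": [0, 0, -0.28], "rotation": [0, 0, -0.565]}, {"translation": [0, 0, -0.31], "rotation": [0, 0, -0.565]}, {"translation": [0, 0, -0.31], "rotation": [0, 0, -0.565]}, {"translation": [0, 0, -0.31], "rotation": [0, 0, -0.565]}]}}

```text
t: 2.6
eef_pos: [0.5699, 0.2695, 0.0486]
ee_rot: [3.141, -0.001, -1.565]
force: [0.1, 0.3, 0.3]
width: 0.0004
gripper_force: 0.0
```

Request:
{"name": "apply_moves", "arguments": {"steps": [{"translation": [0.004, -0.05, 0], "rotation": [0, 0, 0]}, {"translation": [0.004, -0.1, 0], "rotation": [0, 0, 0]}, {"translation": [0.004, -0.11, 0], "rotation": [0, 0, 0]}, {"translation": [0.004, -0.12, 0], "rotation": [0, 0, 0]}, {"translation": [0.004, -0.124, 0], "rotation": [0, 0, 0]}, {"translation": [0.004, -0.128, 0], "rotation": [0, 0, 0]}, {"translation": [0.004, -0.132, 0], "rotation": [0, 0, 0]}, {"translation": [0.004, -0.136, 0], "rotation": [0, 0, 0]}, {"translation": [0.004, -0.14, 0], "rotation": [0, 0, 0]}, {"translation": [0.004, -0.14, 0], "rotation": [0, 0, 0]}]}}

```text
t: 3.43
eef_pos: [0.5713, 0.237, 0.0496]
ee_rot: [-3.14, 0.003, -1.565]
force: [-3.4, 8.3, 1.3]
width: 0.0005
gripper_force: 4.2
```

Request:
{"name": "apply_moves", "arguments": {"steps": [{"translation": [0, -0.02, 0], "rotation": [0, 0, 0]}, {"translation": [0, -0.07, 0], "rotation": [0, 0, 0]}, {"translation": [0, -0.14, 0], "rotation": [0, 0, 0]}, {"translation": [0, -0.21, 0], "rotation": [0, 0, 0]}, {"translation": [0, -0.28, 0], "rotation": [0, 0, 0]}, {"translation": [0, -0.35, 0], "rotation": [0, 0, 0]}, {"translation": [0, -0.42, 0], "rotation": [0, 0, 0]}, {"translation": [0, -0.47, 0], "rotation": [0, 0, 0]}, {"translation": [0, -0.5, 0], "rotation": [0, 0, 0]}, {"translation": [0, -0.52, 0], "rotation": [0, 0, 0]}]}}

```text
t: 4.27
eef_pos: [0.5721, 0.1057, 0.0496]
ee_rot: [-3.139, 0.002, -1.565]
force: [-0.2, 6.0, 1.1]
width: 0.0004
gripper_force: 3.0
```

Request:
{"name": "apply_moves", "arguments": {"steps": [{"translation": [0, -0.002, 0], "rotation": [0, 0, 0]}, {"translation": [0, -0.004, 0], "rotation": [0, 0, 0]}, {"translation": [0, -0.006, 0], "rotation": [0, 0, 0]}, {"translation": [0, -0.008, 0], "rotation": [0, 0, 0]}, {"translation": [0, -0.01, 0], "rotation": [0, 0, 0]}, {"translation": [0, -0.012, 0], "rotation": [0, 0, 0]}, {"translation": [0, -0.014, 0], "rotation": [0, 0, 0]}, {"translation": [0, -0.016, 0], "rotation": [0, 0, 0]}, {"translation": [0, -0.018, 0], "rotation": [0, 0, 0]}, {"translation": [0, -0.02, 0], "rotation": [0, 0, 0]}]}}

```text
t: 5.1
eef_pos: [0.5712, 0.0997, 0.0491]
ee_rot: [-3.141, 0.0, -1.565]
force: [2.7, 3.7, 1.6]
width: 0.0003
gripper_force: 1.5
```

Request:
{"name": "apply_moves", "arguments": {"steps": [{"translation": [0, -0.003, 0], "rotation": [0, 0, 0]}, {"translation": [0, -0.005, 0], "rotation": [0, 0, 0]}, {"translation": [0, -0.007, 0], "rotation": [0, 0, 0]}, {"translation": [0, -0.009, 0], "rotation": [0, 0, 0]}, {"translation": [0, -0.011, 0], "rotation": [0, 0, 0]}, {"translation": [0, -0.013, 0], "rotation": [0, 0, 0]}, {"translation": [0, -0.015, 0], "rotation": [0, 0, 0]}, {"translation": [0, -0.016, 0], "rotation": [0, 0, 0]}, {"translation": [0, -0.016, 0], "rotation": [0, 0, 0]}, {"translation": [0, -0.016, 0], "rotation": [0, 0, 0]}]}}

```text
t: 5.93
eef_pos: [0.5708, 0.0955, 0.049]
ee_rot: [3.141, -0.0, -1.565]
force: [1.3, 2.3, 0.7]
width: 0.0003
gripper_force: 1.1
```

Request:
{"name": "apply_moves", "arguments": {"steps": [{"translation": [0, -0.003, 0], "rotation": [0, 0, 0]}, {"translation": [0, -0.005, 0], "rotation": [0, 0, 0]}, {"translation": [0, -0.007, 0], "rotation": [0, 0, 0]}, {"translation": [0, -0.009, 0], "rotation": [0, 0, 0]}, {"translation": [0, -0.011, 0], "rotation": [0, 0, 0]}, {"translation": [0, -0.012, 0], "rotation": [0, 0, 0]}, {"translation": [0, -0.012, 0], "rotation": [0, 0, 0]}, {"translation": [0, -0.012, 0], "rotation": [0, 0, 0]}, {"translation": [0, -0.012, 0], "rotation": [0, 0, 0]}, {"translation": [0, -0.012, 0], "rotation": [0, 0, 0]}]}}

```text
t: 6.77
eef_pos: [0.5708, 0.0925, 0.0489]
ee_rot: [3.141, -0.0, -1.565]
force: [0.2, 2.2, 1.1]
width: 0.0007
gripper_force: 0.8
```

Request:
{"name": "apply_moves", "arguments": {"steps": [{"translation": [0, -0.003, 0], "rotation": [0, 0, 0]}, {"translation": [0, -0.005, 0], "rotation": [0, 0, 0]}, {"translation": [0, -0.007, 0], "rotation": [0, 0, 0]}, {"translation": [0, -0.009, 0], "rotation": [0, 0, 0]}, {"translation": [0, -0.011, 0], "rotation": [0, 0, 0]}, {"translation": [0, -0.012, 0], "rotation": [0, 0, 0]}, {"translation": [0, -0.012, 0], "rotation": [0, 0, 0]}, {"translation": [0, -0.012, 0], "rotation": [0, 0, 0]}, {"translation": [0, -0.012, 0], "rotation": [0, 0, 0]}, {"translation": [0, -0.012, 0], "rotation": [0, 0, 0]}]}}

```text
t: 7.6
eef_pos: [0.5709, 0.0895, 0.049]
ee_rot: [3.141, -0.0, -1.565]
force: [-1.4, 1.1, -0.2]
width: 0.0005
gripper_force: 0.9
```

Request:
{"name": "apply_moves", "arguments": {"steps": [{"translation": [0, -0.003, 0], "rotation": [0, 0, 0]}, {"translation": [0, -0.005, 0], "rotation": [0, 0, 0]}, {"translation": [0, -0.007, 0], "rotation": [0, 0, 0]}, {"translation": [0, -0.009, 0], "rotation": [0, 0, 0]}, {"translation": [0, -0.011, 0], "rotation": [0, 0, 0]}, {"translation": [0, -0.012, 0], "rotation": [0, 0, 0]}, {"translation": [0, -0.012, 0], "rotation": [0, 0, 0]}, {"translation": [0, -0.012, 0], "rotation": [0, 0, 0]}, {"translation": [0, -0.012, 0], "rotation": [0, 0, 0]}, {"translation": [0, -0.012, 0], "rotation": [0, 0, 0]}]}}

```text
t: 8.43
eef_pos: [0.5709, 0.0865, 0.049]
ee_rot: [3.141, -0.0, -1.565]
force: [-0.3, 1.2, -1.1]
width: 0.0003
gripper_force: 0.8
```

Request:
{"name": "apply_moves", "arguments": {"steps": [{"translation": [0, -0.003, 0], "rotation": [0, 0, 0]}, {"translation": [0, -0.005, 0], "rotation": [0, 0, 0]}, {"translation": [0, -0.007, 0], "rotation": [0, 0, 0]}, {"translation": [0, -0.009, 0], "rotation": [0, 0, 0]}, {"translation": [0, -0.011, 0], "rotation": [0, 0, 0]}, {"translation": [0, -0.012, 0], "rotation": [0, 0, 0]}, {"translation": [0, -0.012, 0], "rotation": [0, 0, 0]}, {"translation": [0, -0.012, 0], "rotation": [0, 0, 0]}, {"translation": [0, -0.012, 0], "rotation": [0, 0, 0]}, {"translation": [0, -0.012, 0], "rotation": [0, 0, 0]}]}}

```text
t: 9.27
eef_pos: [0.5713, 0.0836, 0.0492]
ee_rot: [-3.141, -0.0, -1.565]
force: [-1.2, -0.0, -1.0]
width: 0.0005
gripper_force: 0.4
```

Run:
```python
from h import *
F=[];G=[]
for i in range(6):
    f=grab_frame("top");s=get_state();F.append(s["force"]);G.append(s["gripper_force"])
print(np.mean(F,0),np.array(F)[:,1],G,s["eef_pos"])
cv2.imwrite("pics/c3.png",cv2.resize(np.hstack([cv2.imread("pics/top0.png")[185:250,190:330],f[185:250,190:330]]),None,fx=2.8,fy=5.6,interpolation=2))
```

```text
[-0.16133942  0.41498245  0.17123293] [ 0.73612426  0.29096835  1.11115708  0.86235566 -0.22161283 -0.28909781] [0.33673405938316137, 0.2569693559780717, 0.17367374617606401, 0.09806041605770588, 0.03652080078609288, 0.009626313694752753] [0.57123304 0.08356097 0.04920903]
```

View pics/c3.png

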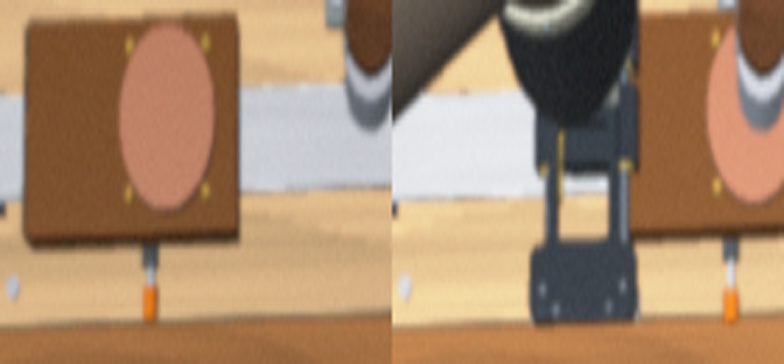

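Run:
```python
from pose import *
o=np.array([.572,.0405]);t=np.radians(.27);R=np.array([[np.cos(t),-np.sin(t)],[np.sin(t),np.cos(t)]])
f=grab_frame("top"); cv2.imwrite("pics/top2.png",f)
for n,a in [("0",cv2.imread("pics/top0.png")),("now",f)]:
    h=cv2.cvtColor(a,cv2.COLOR_BGR2HSV); m=((h[...,0]<16)&(h[...,1]>190)&(h[...,2]>170)).astype(float)
    m[:225]=0;m[250:]=0;m[:,:190]=0;m[:,340:]=0
    w=m*1.; ys,xs=np.nonzero(m); print(n,len(ys),ys.mean(),xs.mean(),ys.min(),ys.max())
    c=at(cm,xs.mean(),ys.mean(),.051);print((R.T@(c[:2]-o)*1e3).round(2))
    x=int(round(xs.mean())); print(a[222:248,x].tolist())
    print((R.T@(at(cm,xs.mean()-6,227.5,.051)[:2]-o)*1e3).round(1), a[222:232,x-6].sum(1))
```

```text
0 17 238.8235294117647 243.23529411764707 237 241
[-69.65  86.05]
[[53, 83, 127], [46, 81, 124], [44, 80, 124], [44, 81, 123], [41, 70, 108], [28, 48, 75], [40, 52, 65], [70, 69, 72], [86, 84, 80], [94, 91, 88], [127, 121, 119], [172, 166, 167], [181, 176, 179], [166, 171, 194], [95, 138, 221], [32, 123, 226], [25, 123, 227], [29, 123, 228], [30, 122, 224], [33, 110, 198], [47, 94, 150], [61, 103, 152], [67, 111, 164], [67, 111, 165], [68, 114, 168], [67, 111, 164]]
[-43.5  99.8] [249 248 246 249 224 157 217 381 494 509]
now 15 240.26666666666668 310.53333333333336 238 242
[-75.51 -64.27]
[[54, 97, 147], [54, 95, 147], [53, 91, 139], [40, 71, 109], [31, 51, 80], [54, 59, 76], [94, 91, 89], [100, 94, 88], [115, 108, 103], [163, 157, 154], [202, 197, 197], [211, 209, 209], [215, 211, 213], [202, 206, 218], [143, 178, 230], [71, 150, 242], [37, 141, 244], [38, 145, 245], [36, 144, 245], [39, 136, 237], [47, 115, 197], [76, 130, 195], [78, 132, 195], [80, 133, 195], [79, 130, 194], [80, 130, 193]]
[-46.2 -51.3] [287 296 287 231 171 298 509 565 572 571]
```

```bash
cat > knob.py <<'E'
from pose import *
o=np.array([.572,.0405]);t=np.radians(.27);R=np.array([[np.cos(t),-np.sin(t)],[np.sin(t),np.cos(t)]])
def knob():
    a=grab_frame("top"); h=cv2.cvtColor(a,cv2.COLOR_BGR2HSV); m=((h[...,0]<16)&(h[...,1]>180)&(h[...,2]>170))
    m[:225]=0;m[250:]=0;m[:,:190]=0;m[:,345:]=0
    ys,xs=np.nonzero(m); s=get_state()
    print((R.T@(at(cm,xs.mean(),ys.mean(),.051)[:2]-o)*1e3).round(2),len(ys),"F",s["force"].round(1),"g",round(s["gripper_force"],2))
knob()
E
python3 knob.py
```

```text
[-75.04 -64.53] 17 F [-0.   0.1  0.3] g 0.0
```

Request:
{"name": "apply_moves", "arguments": {"steps": [{"translation": [0, -0.003, 0], "rotation": [0, 0, 0]}, {"translation": [0, -0.005, 0], "rotation": [0, 0, 0]}, {"translation": [0, -0.007, 0], "rotation": [0, 0, 0]}, {"translation": [0, -0.009, 0], "rotation": [0, 0, 0]}, {"translation": [0, -0.011, 0], "rotation": [0, 0, 0]}, {"translation": [0, -0.012, 0], "rotation": [0, 0, 0]}, {"translation": [0, -0.012, 0], "rotation": [0, 0, 0]}, {"translation": [0, -0.012, 0], "rotation": [0, 0, 0]}, {"translation": [0, -0.012, 0], "rotation": [0, 0, 0]}, {"translation": [0, -0.012, 0], "rotation": [0, 0, 0]}]}}

```text
t: 10.5
eef_pos: [0.5711, 0.0807, 0.0491]
ee_rot: [-3.141, 0.0, -1.565]
force: [-1.2, 1.5, 0.7]
width: 0.0002
gripper_force: 1.1
```

```bash
python3 knob.py
```

```text
[-74.42 -67.66] 21 F [-0.3  2.1  1.3] g 1.09
```

Request:
{"name": "apply_moves", "arguments": {"steps": [{"translation": [0, -0.003, 0], "rotation": [0, 0, 0]}, {"translation": [0, -0.005, 0], "rotation": [0, 0, 0]}, {"translation": [0, -0.007, 0], "rotation": [0, 0, 0]}, {"translation": [0, -0.009, 0], "rotation": [0, 0, 0]}, {"translation": [0, -0.011, 0], "rotation": [0, 0, 0]}, {"translation": [0, -0.012, 0], "rotation": [0, 0, 0]}, {"translation": [0, -0.012, 0], "rotation": [0, 0, 0]}, {"translation": [0, -0.012, 0], "rotation": [0, 0, 0]}, {"translation": [0, -0.012, 0], "rotation": [0, 0, 0]}, {"translation": [0, -0.012, 0], "rotation": [0, 0, 0]}]}}

```text
t: 11.38
eef_pos: [0.571, 0.0776, 0.049]
ee_rot: [-3.142, -0.0, -1.565]
force: [0.7, 1.6, 1.1]
width: 0.0004
gripper_force: 0.9
```

```bash
python3 knob.py
```

```text
[-74.78 -70.95] 19 F [1.1 1.6 1.4] g 0.84
```

Request:
{"name": "apply_moves", "arguments": {"steps": [{"translation": [0, -0.003, 0], "rotation": [0, 0, 0]}, {"translation": [0, -0.005, 0], "rotation": [0, 0, 0]}, {"translation": [0, -0.007, 0], "rotation": [0, 0, 0]}, {"translation": [0, -0.009, 0], "rotation": [0, 0, 0]}, {"translation": [0, -0.011, 0], "rotation": [0, 0, 0]}, {"translation": [0, -0.012, 0], "rotation": [0, 0, 0]}, {"translation": [0, -0.012, 0], "rotation": [0, 0, 0]}, {"translation": [0, -0.012, 0], "rotation": [0, 0, 0]}, {"translation": [0, -0.012, 0], "rotation": [0, 0, 0]}, {"translation": [0, -0.012, 0], "rotation": [0, 0, 0]}]}}

```text
t: 12.27
eef_pos: [0.571, 0.0746, 0.0491]
ee_rot: [3.142, -0.0, -1.565]
force: [1.4, 1.4, 0.1]
width: 0.0002
gripper_force: 0.9
```

```bash
python3 knob.py
```

```text
[-74.43 -73.38] 18 F [2.2 1.1 0.7] g 0.91
```

Request:
{"name": "apply_moves", "arguments": {"steps": [{"translation": [0, -0.003, 0], "rotation": [0, 0, 0]}, {"translation": [0, -0.005, 0], "rotation": [0, 0, 0]}, {"translation": [0, -0.007, 0], "rotation": [0, 0, 0]}, {"translation": [0, -0.009, 0], "rotation": [0, 0, 0]}, {"translation": [0, -0.011, 0], "rotation": [0, 0, 0]}, {"translation": [0, -0.012, 0], "rotation": [0, 0, 0]}, {"translation": [0, -0.012, 0], "rotation": [0, 0, 0]}, {"translation": [0, -0.012, 0], "rotation": [0, 0, 0]}, {"translation": [0, -0.012, 0], "rotation": [0, 0, 0]}, {"translation": [0, -0.012, 0], "rotation": [0, 0, 0]}]}}

```text
t: 13.15
eef_pos: [0.5707, 0.0714, 0.0489]
ee_rot: [3.141, -0.0, -1.565]
force: [0.5, -0.1, 1.1]
width: 0.0006
gripper_force: 0.3
```

```bash
python3 knob.py
```

```text
[-74.58 -76.58] 21 F [0.8 0.4 0. ] g 0.26
```

Request:
{"name": "apply_moves", "arguments": {"steps": [{"translation": [0, -0.003, 0], "rotation": [0, 0, 0]}, {"translation": [0, -0.005, 0], "rotation": [0, 0, 0]}, {"translation": [0, -0.007, 0], "rotation": [0, 0, 0]}, {"translation": [0, -0.009, 0], "rotation": [0, 0, 0]}, {"translation": [0, -0.011, 0], "rotation": [0, 0, 0]}, {"translation": [0, -0.012, 0], "rotation": [0, 0, 0]}, {"translation": [0, -0.012, 0], "rotation": [0, 0, 0]}, {"translation": [0, -0.012, 0], "rotation": [0, 0, 0]}, {"translation": [0, -0.012, 0], "rotation": [0, 0, 0]}, {"translation": [0, -0.012, 0], "rotation": [0, 0, 0]}]}}

```text
t: 14.03
eef_pos: [0.571, 0.0687, 0.0491]
ee_rot: [3.142, -0.0, -1.565]
force: [0.8, 0.3, -0.0]
width: 0.0001
gripper_force: 0.0
```

```bash
python3 knob.py
```

```text
[-70.67 -82.12] 18 F [ 0.2 -0.5 -0. ] g 0.0
```

Request:
{"name": "apply_moves", "arguments": {"steps": [{"translation": [0, 0.08, 0], "rotation": [0, 0, 0]}, {"translation": [0, 0.16, 0], "rotation": [0, 0, 0]}, {"translation": [0, 0.16, 0.15], "rotation": [0, 0, 0]}, {"translation": [0, 0.16, 0.3], "rotation": [0, 0, 0]}, {"translation": [-0.1, 0.16, 0.45], "rotation": [0, 0, 0.15]}, {"translation": [-0.2, 0.16, 0.6], "rotation": [0, 0, 0.3]}, {"translation": [-0.3, 0.1, 0.7], "rotation": [0, 0, 0.45]}, {"translation": [-0.4, 0, 0.7], "rotation": [0, 0, 0.6]}, {"translation": [-0.5, -0.1, 0.7], "rotation": [0, 0, 0.8]}, {"translation": [-0.6, -0.2, 0.7], "rotation": [0, 0, 0.95]}]}}

```text
t: 14.92
eef_pos: [0.4198, 0.0181, 0.2247]
ee_rot: [-3.14, 0.0, -1.062]
force: [0.6, 0.1, 1.0]
width: 0.0005
gripper_force: 0.0
```

Request:
{"name": "apply_moves", "arguments": {"steps": [{"translation": [0, -0.12, 0], "rotation": [0, 0, 0.1]}, {"translation": [0, -0.24, 0], "rotation": [0, 0, 0.2]}, {"translation": [0, -0.36, 0], "rotation": [0, 0, 0.3]}, {"translation": [0, -0.48, 0], "rotation": [0, 0, 0.4]}, {"translation": [0, -0.6, 0], "rotation": [0, 0, 0.5]}, {"translation": [0, -0.7, 0], "rotation": [0, 0, 0.6]}, {"translation": [0, -0.8, 0], "rotation": [0, 0, 0.7]}, {"translation": [0, -0.9, 0], "rotation": [0, 0, 0.8]}, {"translation": [0, -1, 0], "rotation": [0, 0, 0.9]}, {"translation": [0, -1, 0], "rotation": [0, 0, 0.95]}], "jaw": -1}}

```text
t: 15.75
eef_pos: [0.4208, -0.2342, 0.2238]
ee_rot: [3.141, 0.0, -0.57]
force: [0.1, 0.3, 0.7]
width: 0.0614
gripper_force: 0.0
```

Run:
```python
from knob import *
s=get_state();print(s["q"],s["eef_pos"],s["ee_rot"])
```

```text
[nan nan] 0 F [-0.6  0.4 -0. ] g 0.0
[-9.55639919e-02  3.67727968e-02 -4.05044985e-01  1.44626156e-04
 -1.12970651e+00  1.09637791e+00] [ 0.42061952 -0.23304771  0.22374981] [ 3.14114380e+00  5.87844996e-04 -5.69920753e-01]knob.py:7: RuntimeWarning: Mean of empty slice.
  print((R.T@(at(cm,xs.mean(),ys.mean(),.051)[:2]-o)*1e3).round(2),len(ys),"F",s["force"].round(1),"g",round(s["gripper_force"],2))
  ret = ret.dtype.type(ret / rcount)
```

Request:
{"name": "apply_moves", "arguments": {"steps": [{"translation": [-0.01, -0.08, 0], "rotation": [0, 0, 0.15]}, {"translation": [-0.02, -0.16, 0], "rotation": [0, 0, 0.3]}, {"translation": [-0.026, -0.238, -0.06], "rotation": [0, 0, 0.45]}, {"translation": [-0.026, -0.238, -0.12], "rotation": [0, 0, 0.6]}, {"translation": [-0.026, -0.238, -0.18], "rotation": [0, 0, 0.75]}, {"translation": [-0.026, -0.238, -0.24], "rotation": [0, 0, 0.867]}, {"translation": [-0.026, -0.238, -0.28], "rotation": [0, 0, 0.867]}, {"translation": [-0.026, -0.238, -0.28], "rotation": [0, 0, 0.867]}, {"translation": [-0.026, -0.238, -0.28], "rotation": [0, 0, 0.867]}, {"translation": [-0.026, -0.238, -0.28], "rotation": [0, 0, 0.867]}], "jaw": -1}}

```text
t: 16.63
eef_pos: [0.4151, -0.2908, 0.1549]
ee_rot: [3.141, -0.001, -0.118]
force: [0.2, 0.3, 1.2]
width: 0.0878
gripper_force: 0.0
```

Run:
```python
from h import *
cm=camera_model("wrist"); print(cm); f=grab_frame("wrist"); cv2.imwrite("pics/w0.png",f)
print(proj(cm,[.4141,-.2927,.0485]))
```

```text
{'fx': 344.9568514133046, 'fy': 344.9568514133046, 'cx': 319.9850317417232, 'cy': 242.59751223189878, 'k1': -0.0350682590944932, 'xyz': array([ 0.4810893 , -0.29747018,  0.31171539]), 'rotation': array([ 2.88966975e+00, -8.82802706e-05, -1.68858950e+00])}
[323.93746913 241.78124111]
```

View pics/w0.png

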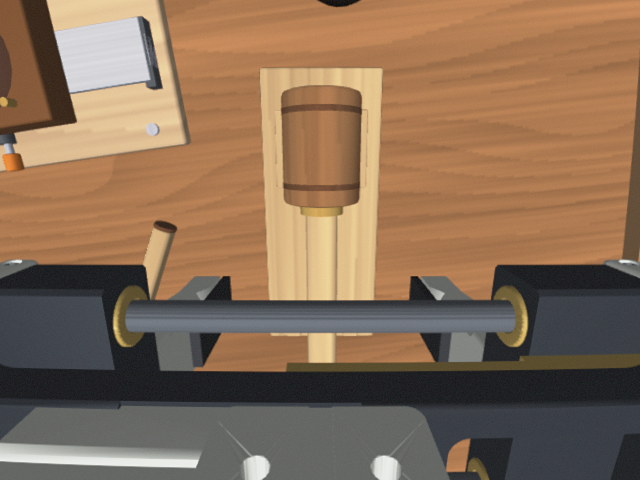

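Run:
```python
from h import *
cm=camera_model("wrist")
a=at(cm,321,207,.0485-0.012);b=at(cm,321,207,.0605);print(a,b)
for v,z in [(86,.0775),(86,.06),(205,.0775)]: print(v,z,at(cm,321,v,z))
t=np.radians(-6.7);R=np.array([[np.cos(t),-np.sin(t)],[np.sin(t),np.cos(t)]]);o=np.array([.4856,-.3011])
for p in [(.04,.0775),(.04,.06),(-.04,.0775),(-.04,.0605),(-.072,.0485)]: print(p,R@[p[0],0]+o)
print(get_state()["eef_pos"])
```

```text
[ 0.44006849 -0.29348691  0.0365    ] [ 0.44364495 -0.29383556  0.0605    ]
86 0.0775 [ 0.52277581 -0.30307278  0.0775    ]
86 0.06 [ 0.52588699 -0.3034898   0.06      ]
205 0.0775 [ 0.44754328 -0.29424268  0.0775    ]
(0.04, 0.0775) [ 0.52532683 -0.30576683]
(0.04, 0.06) [ 0.52532683 -0.30576683]
(-0.04, 0.0775) [ 0.44587317 -0.29643317]
(-0.04, 0.0605) [ 0.44587317 -0.29643317]
(-0.072, 0.0485) [ 0.41409171 -0.29269971]
[ 0.41521656 -0.29087867  0.15507309]
```

Request:
{"name": "apply_moves", "arguments": {"steps": [{"translation": [-0.003, -0.001, -0.1], "rotation": [0, 0, 0]}, {"translation": [-0.003, -0.001, -0.2], "rotation": [0, 0, 0]}, {"translation": [-0.003, -0.001, -0.3], "rotation": [0, 0, 0]}, {"translation": [-0.003, -0.001, -0.38], "rotation": [0, 0, 0]}, {"translation": [-0.003, -0.001, -0.44], "rotation": [0, 0, 0]}, {"translation": [-0.003, -0.001, -0.48], "rotation": [0, 0, 0]}, {"translation": [-0.003, -0.001, -0.5], "rotation": [0, 0, 0]}, {"translation": [-0.003, -0.001, -0.5], "rotation": [0, 0, 0]}, {"translation": [-0.003, -0.001, -0.5], "rotation": [0, 0, 0]}, {"translation": [-0.003, -0.001, -0.5], "rotation": [0, 0, 0]}]}}

```text
t: 17.52
eef_pos: [0.4146, -0.2913, 0.0301]
ee_rot: [3.141, -0.002, -0.116]
force: [-0.5, -0.3, 0.7]
width: 0.0876
gripper_force: 0.0
```

Request:
{"name": "apply_moves", "arguments": {"steps": [{"translation": [0, 0, 0], "rotation": [0, 0, 0]}, {"translation": [0, 0, 0], "rotation": [0, 0, 0]}, {"translation": [0, 0, 0], "rotation": [0, 0, 0]}, {"translation": [0, 0, 0], "rotation": [0, 0, 0]}, {"translation": [0, 0, 0], "rotation": [0, 0, 0]}, {"translation": [0, 0, 0], "rotation": [0, 0, 0]}, {"translation": [0, 0, 0], "rotation": [0, 0, 0]}, {"translation": [0, 0, 0], "rotation": [0, 0, 0]}, {"translation": [0, 0, 0], "rotation": [0, 0, 0]}, {"translation": [0, 0, 0], "rotation": [0, 0, 0]}], "jaw": 1, "newtons": 60}}

```text
t: 18.35
eef_pos: [0.4137, -0.2911, 0.029]
ee_rot: [-3.142, 0.0, -0.116]
force: [-0.3, 0.4, -0.8]
width: 0.0263
gripper_force: 0.0
```

Request:
{"name": "apply_moves", "arguments": {"steps": [{"translation": [0, 0, 0], "rotation": [0, 0, 0]}, {"translation": [0, 0, 0], "rotation": [0, 0, 0]}, {"translation": [0, 0, 0], "rotation": [0, 0, 0]}, {"translation": [0, 0, 0.02], "rotation": [0, 0, 0]}, {"translation": [0, 0, 0.06], "rotation": [0, 0, 0]}, {"translation": [0, 0, 0.12], "rotation": [0, 0, 0]}, {"translation": [0, 0, 0.2], "rotation": [0, 0, 0]}, {"translation": [0, 0, 0.3], "rotation": [0, 0, 0]}, {"translation": [0, 0, 0.4], "rotation": [0, 0, 0]}, {"translation": [0, 0, 0.5], "rotation": [0, 0, 0]}]}}

```text
t: 19.18
eef_pos: [0.4132, -0.2907, 0.1559]
ee_rot: [-3.141, 0.0, -0.116]
force: [1.0, -0.2, -2.8]
width: 0.0237
gripper_force: 60.0
```

Request:
{"name": "apply_moves", "arguments": {"steps": [{"translation": [0, 0, 0.1], "rotation": [0, 0, 0]}, {"translation": [0, 0, 0.2], "rotation": [0, 0, 0]}, {"translation": [0, 0, 0.3], "rotation": [0, 0, 0]}, {"translation": [0, 0, 0.4], "rotation": [0, 0, 0]}, {"translation": [0, 0, 0.5], "rotation": [0, 0, 0]}, {"translation": [0, 0, 0.6], "rotation": [0, 0, 0]}, {"translation": [0, 0, 0.7], "rotation": [0, 0, 0]}, {"translation": [0, 0, 0.7], "rotation": [0, 0, 0]}, {"translation": [0, 0, 0.7], "rotation": [0, 0, 0]}, {"translation": [0, 0, 0.7], "rotation": [0, 0, 0]}]}}

```text
t: 20.02
eef_pos: [0.413, -0.2905, 0.3285]
ee_rot: [-3.141, 0.001, -0.116]
force: [0.2, -0.1, -4.0]
width: 0.0231
gripper_force: 60.0
```

Run:
```python
from h import *
s=get_state(); print(s)
f=grab_frame("wrist"); g=grab_frame("scene"); cv2.imwrite("pics/w1.png",np.hstack([f[0:480,140:500],cv2.resize(g[130:370,160:380],None,fx=2,fy=2)]))
```

```text
{'t': 20.0167, 'q': array([-2.24069877e-01,  2.24497783e-02, -1.80582406e-01, -9.76668376e-04,
       -1.36858676e+00,  1.67859356e+00]), 'qd': array([-0.00016956,  0.01745288, -0.01863175,  0.00110824,  0.00492582,
       -0.00055906]), 'joint_efforts': array([-1.26165428e-02, -3.53293133e+01,  3.31820226e+01,  7.95733631e+00,
        1.75159872e-01, -7.24837355e-04]), 'eef_pos': array([ 0.41301567, -0.29047156,  0.32854385]), 'ee_rot': array([-3.14055308e+00,  7.15018005e-04, -1.16468815e-01]), 'force': array([ 0.23943209, -0.09814668, -3.97511941]), 'moment': array([0.06707177, 0.15171545, 0.04474319]), 'gripper_force': 59.99017953872681, 'width': 0.02312612136258682}
```

View pics/w1.png

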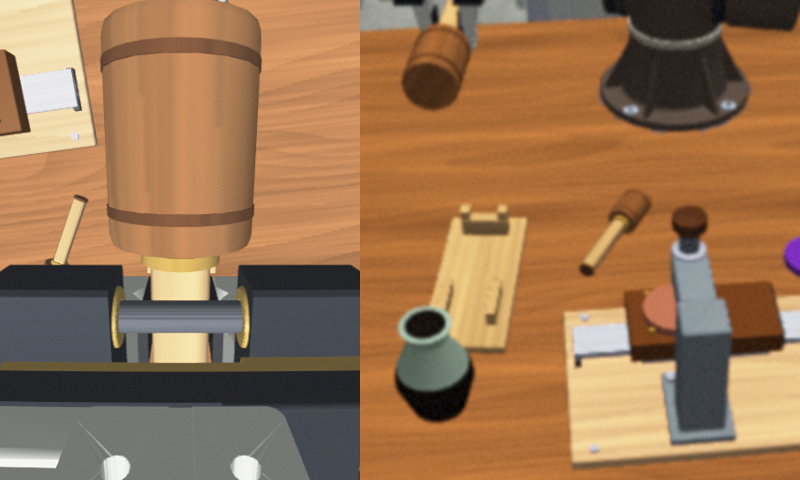

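Request:
{"name": "apply_moves", "arguments": {"steps": [{"translation": [0.03, 0.08, 0], "rotation": [0, 0, 0]}, {"translation": [0.08, 0.22, 0], "rotation": [0, 0, 0]}, {"translation": [0.13, 0.36, 0], "rotation": [0, 0, 0]}, {"translation": [0.18, 0.5, 0], "rotation": [0, 0, 0]}, {"translation": [0.23, 0.64, 0], "rotation": [0, 0, 0]}, {"translation": [0.28, 0.78, 0], "rotation": [0, 0, 0]}, {"translation": [0.32, 0.9, 0], "rotation": [0, 0, 0]}, {"translation": [0.35, 0.96, 0], "rotation": [0, 0, 0]}, {"translation": [0.35, 0.995, 0], "rotation": [0, 0, 0]}, {"translation": [0.35, 0.995, 0], "rotation": [0, 0, 0]}]}}

```text
t: 20.95
eef_pos: [0.501, -0.0408, 0.3278]
ee_rot: [3.141, 0.002, -0.115]
force: [0.2, 0.7, -3.4]
width: 0.0233
gripper_force: 60.0
```

Run:
```python
from h import *
for i in range(4): f=grab_frame("top")
s=get_state(); print(s["eef_pos"],s["ee_rot"],s["q"]); g=grab_frame("scene"); w=grab_frame("wrist")
cv2.imwrite("pics/w2.png",np.hstack([w[0:480,120:520],cv2.resize(g[110:350,210:410],None,fx=2,fy=2)]))
```

```text
[ 0.50076377 -0.04315733  0.32877972] [ 3.14120556e+00  6.83240375e-04 -1.17252654e-01] [ 3.05615578e-01  1.79409492e-02 -1.85126759e-01  7.41215104e-05
 -1.36851053e+00  1.14791331e+00]
```

View pics/w2.png

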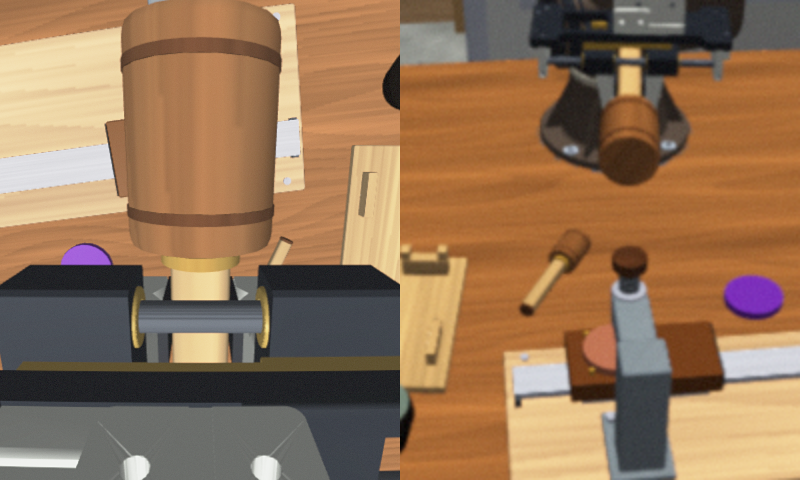

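Request:
{"name": "apply_moves", "arguments": {"steps": [{"translation": [0, 0.008, 0], "rotation": [0, 0, 0]}, {"translation": [0, 0.008, -0.08], "rotation": [0, 0, 0]}, {"translation": [0, 0.008, -0.23], "rotation": [0, 0, 0]}, {"translation": [0, 0.008, -0.39], "rotation": [0, 0, 0]}, {"translation": [0, 0.008, -0.54], "rotation": [0, 0, 0]}, {"translation": [0, 0.008, -0.54], "rotation": [0, 0, 0]}, {"translation": [0, 0.008, -0.42], "rotation": [0, 0, 0]}, {"translation": [0, 0.008, -0.28], "rotation": [0, 0, 0]}, {"translation": [0, 0.008, -0.14], "rotation": [0, 0, 0]}, {"translation": [0, 0.008, 0], "rotation": [0, 0, 0]}]}}

```text
t: 22.08
eef_pos: [0.501, -0.0409, 0.3327]
ee_rot: [3.142, -0.001, -0.117]
force: [0.8, 0.2, -3.4]
width: 0.024
gripper_force: 60.0
```

Run:
```python
from h import *
s=get_state(); print(s["eef_pos"],s["force"],s["moment"],s["width"]); g=grab_frame("scene"); w=grab_frame("wrist")
cv2.imwrite("pics/w3.png",np.hstack([w[0:480,120:520],cv2.resize(g[110:350,210:410],None,fx=2,fy=2)]))
```

```text
[ 0.50099486 -0.04088645  0.33265975] [ 0.81131253  0.15471004 -3.3503686 ] [ 0.0598894  -0.14435906  0.00483936] 0.024026305657019898
```

View pics/w3.png

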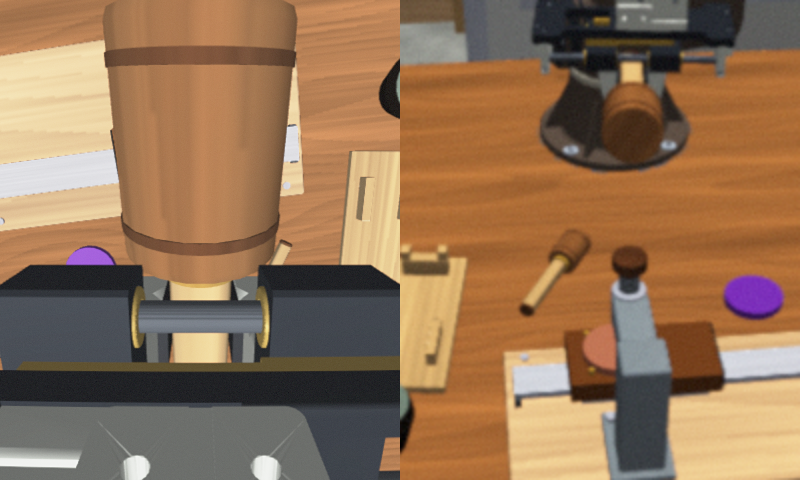

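Run:
```python
from h import *
cm=camera_model("wrist");s=get_state();p=s["eef_pos"]
for th in [-2,0,2,4,6,8,10,12,14]:
    t=np.radians(th); f=np.array([np.cos(-.117),np.sin(-.117),0]); u=np.array([0,0,1.]);l=np.array([.117,.993,0])
    a=np.cos(t)*f+np.sin(t)*u; n=-np.sin(t)*f+np.cos(t)*u
    g=p+[0,0,.0195]
    P=lambda x,r,w=0: proj(cm,g+a*(x+.072)+n*r+l*w)
    wd=lambda x:P(x,.0,-.029)[0]-P(x,.0,.029)[0]
    print(th,"near rim",P(-.04,.029)[1].round(),"near band",P(-.03,.029)[1].round(),"far band",P(.03,.029)[1].round(),"w near",wd(-.03).round(),"w far",wd(.03).round())
```

```text
-2 near rim 256.0 near band 226.0 far band 25.0 w near 142.0 w far 154.0
0 near rim 260.0 near band 230.0 far band 24.0 w near 143.0 w far 158.0
2 near rim 264.0 near band 234.0 far band 23.0 w near 145.0 w far 162.0
4 near rim 268.0 near band 238.0 far band 23.0 w near 146.0 w far 167.0
6 near rim 272.0 near band 243.0 far band 24.0 w near 148.0 w far 172.0
8 near rim 276.0 near band 248.0 far band 25.0 w near 149.0 w far 177.0
10 near rim 281.0 near band 252.0 far band 27.0 w near 151.0 w far 182.0
12 near rim 285.0 near band 258.0 far band 29.0 w near 152.0 w far 188.0
14 near rim 290.0 near band 263.0 far band 33.0 w near 154.0 w far 193.0
```

Request:
{"name": "apply_moves", "arguments": {"steps": [{"translation": [0.03, 0, 0], "rotation": [0.01, 0.1, 0]}, {"translation": [0.06, -0.01, 0], "rotation": [0.023, 0.2, 0]}, {"translation": [0.082, -0.014, 0], "rotation": [0.035, 0.3, 0]}, {"translation": [0.082, -0.014, 0], "rotation": [0.047, 0.397, 0]}, {"translation": [0.082, -0.014, 0], "rotation": [0.047, 0.397, 0]}, {"translation": [0.082, -0.014, 0], "rotation": [0.047, 0.397, 0]}, {"translation": [0.082, -0.014, 0], "rotation": [0.047, 0.397, 0]}, {"translation": [0.082, -0.014, 0], "rotation": [0.047, 0.397, 0]}, {"translation": [0.082, -0.014, 0], "rotation": [0.047, 0.397, 0]}, {"translation": [0.082, -0.014, 0], "rotation": [0.047, 0.397, 0]}]}}

```text
t: 23.02
eef_pos: [0.5213, -0.0438, 0.3299]
ee_rot: [-3.141, 0.208, -0.116]
force: [-0.4, 0.3, -3.1]
width: 0.0233
gripper_force: 60.0
```

Run:
```python
from h import *
print(get_state()["eef_pos"],get_state()["ee_rot"])
w=grab_frame("wrist"); h=cv2.cvtColor(w,cv2.COLOR_BGR2HSV)
# head outline widths per row (transitions around col 320)
for r in (30,56,150,230,245,260): 
    d=np.abs(np.diff(cv2.GaussianBlur(w,(5,5),0)[r].astype(int),axis=0)).sum(1); i=np.argsort(-d)[:14]; print(r,sorted(i.tolist()))
c=w[200:310,320].astype(int); print([(200+i,x.tolist()) for i,x in enumerate(c) if i%4==0])
```

```text
[ 0.52134205 -0.04375658  0.32986447] [-3.14086681  0.20761988 -0.11600906]
30 [32, 33, 222, 223, 415, 416, 525, 526, 545, 546, 594, 600, 601, 602]
56 [43, 222, 223, 224, 414, 415, 416, 430, 522, 523, 543, 544, 607, 608]
150 [76, 231, 232, 233, 403, 404, 477, 488, 495, 496, 532, 533, 541, 542]
230 [182, 183, 231, 232, 234, 235, 242, 395, 396, 397, 402, 461, 462, 528]
245 [186, 187, 188, 231, 232, 233, 393, 394, 395, 458, 459, 460, 523, 524]
260 [20, 21, 22, 455, 456, 469, 470, 486, 487, 509, 510, 511, 618, 619]
[(200, [91, 136, 196]), (204, [89, 135, 194]), (208, [90, 137, 194]), (212, [89, 135, 193]), (216, [91, 136, 193]), (220, [91, 137, 195]), (224, [91, 136, 195]), (228, [90, 136, 194]), (232, [91, 138, 195]), (236, [92, 137, 196]), (240, [89, 138, 194]), (244, [60, 84, 125]), (248, [64, 89, 132]), (252, [65, 90, 135]), (256, [87, 132, 187]), (260, [90, 136, 193]), (264, [90, 137, 193]), (268, [91, 136, 193]), (272, [93, 139, 195]), (276, [92, 139, 195]), (280, [92, 137, 192]), (284, [99, 183, 223]), (288, [159, 219, 242]), (292, [164, 221, 242]), (296, [164, 221, 242]), (300, [96, 123, 145]), (304, [64, 61, 59]), (308, [77, 72, 68])]
```

Request:
{"name": "apply_moves", "arguments": {"steps": [{"translation": [0, 0, 0.03], "rotation": [0, 0, 0]}, {"translation": [0, 0, -0.08], "rotation": [0, 0, 0]}, {"translation": [0, 0, -0.24], "rotation": [0, 0, 0]}, {"translation": [0, 0, -0.4], "rotation": [0, 0, 0]}, {"translation": [0, 0, -0.56], "rotation": [0, 0, 0]}, {"translation": [0, 0, -0.56], "rotation": [0, 0, 0]}, {"translation": [0, 0, -0.48], "rotation": [0, 0, 0]}, {"translation": [0, 0, -0.35], "rotation": [0, 0, 0]}, {"translation": [0, 0, -0.18], "rotation": [0, 0, 0]}, {"translation": [0, 0, 0], "rotation": [0, 0, 0]}]}}

```text
t: 23.9
eef_pos: [0.5212, -0.044, 0.3268]
ee_rot: [3.141, 0.21, -0.116]
force: [2.4, 0.2, -3.0]
width: 0.0238
gripper_force: 62.9
```

```bash
cat > rim.py <<'E'
from h import *
s=get_state();print(s["eef_pos"],s["ee_rot"],s["force"])
w=grab_frame("wrist"); c=w[:,320].astype(int)
br=c[:,2]; print("dark band rows",[r for r in range(5,300) if 105<br[r]<150 and c[r,1]<100], "rim (yellow start)",[r for r in range(230,310) if c[r,1]>175][:3])
for r in (30,56,150,245):
    d=np.abs(np.diff(cv2.GaussianBlur(w,(5,5),0)[r].astype(int),axis=0)).sum(1)
    print(r,200+np.argmax(d[200:280]),360+np.argmax(d[360:440]))
E
python3 rim.py
```

```text
[ 0.52124217 -0.04398272  0.32680919] [ 3.14112215  0.21021586 -0.11637395] [ 2.35307651  0.19333093 -2.99449169]
dark band rows [48, 49, 50, 51, 52, 53, 54, 125, 127, 128, 129, 130, 131, 132, 133, 134, 135, 136, 137, 138, 139, 140, 141, 142, 143, 144, 145, 146, 147] rim (yellow start) []
30 204 367
56 200 438
150 207 429
245 229 409
```

Run:
```python
from h import *
g=grab_frame("scene"); w=grab_frame("wrist"); t=grab_frame("top")
a=np.hstack([w[0:480,120:520],cv2.resize(g[110:350,210:410],None,fx=2,fy=2)])
cv2.imwrite("pics/w4.png",a)
```

```text
(no output)
```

View pics/w4.png

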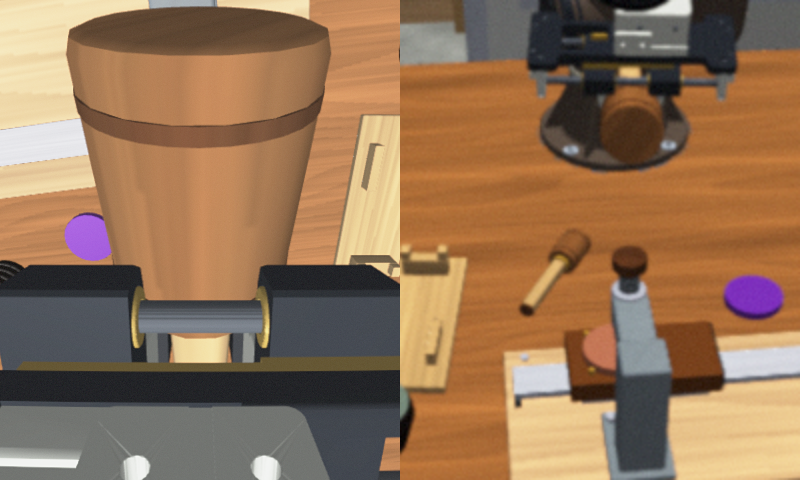

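Run:
```python
from h import *
cm=camera_model("wrist");s=get_state();p=s["eef_pos"];Rt=Rn.from_euler("xyz",s["ee_rot"]).as_matrix()
z=-Rt[:,2]; l=Rt[:,1]*np.sign(Rt[1,1]); f=np.cross(l,z)
print(s["eef_pos"],s["ee_rot"],s["q"])
for th in range(20,44,2):
    t=np.radians(th); a=np.cos(t)*f+np.sin(t)*z; n=-np.sin(t)*f+np.cos(t)*z
    g=p+z*.0195
    P=lambda x,r,w=0: proj(cm,g+a*(x+.072)+n*r+l*w)
    print(th,"cap top/bot row",P(.04,-.029)[1].round(),P(.04,.029)[1].round(),"capW",(P(.04,0,-.029)-P(.04,0,.029))[0].round(),"band",P(.03,.029)[1].round())
```

```text
[ 0.52219956 -0.04356296  0.32651612] [-3.13976985  0.20585873 -0.11608953] [ 0.23521365  0.19322782  0.02196746 -0.07213199 -1.5924698   1.22472235]
20 cap top/bot row 1.0 -6.0 capW 228.0 band 55.0
22 cap top/bot row -3.0 1.0 capW 236.0 band 63.0
24 cap top/bot row -7.0 9.0 capW 245.0 band 73.0
26 cap top/bot row -10.0 19.0 capW 255.0 band 84.0
28 cap top/bot row -13.0 30.0 capW 265.0 band 96.0
30 cap top/bot row -15.0 44.0 capW 276.0 band 110.0
32 cap top/bot row -17.0 60.0 capW 287.0 band 126.0
34 cap top/bot row -19.0 79.0 capW 298.0 band 143.0
36 cap top/bot row -20.0 100.0 capW 311.0 band 162.0
38 cap top/bot row -20.0 124.0 capW 323.0 band 183.0
40 cap top/bot row -20.0 150.0 capW 336.0 band 206.0
42 cap top/bot row -18.0 180.0 capW 350.0 band 230.0
```

Request:
{"name": "apply_moves", "arguments": {"steps": [{"translation": [-0.03, -0.08, 0], "rotation": [0.01, 0.08, 0]}, {"translation": [-0.08, -0.2, 0], "rotation": [0.02, 0.16, 0]}, {"translation": [-0.14, -0.32, 0], "rotation": [0.03, 0.24, 0]}, {"translation": [-0.2, -0.44, 0], "rotation": [0.04, 0.32, 0]}, {"translation": [-0.26, -0.56, 0], "rotation": [0.05, 0.4, 0]}, {"translation": [-0.32, -0.68, -0.05], "rotation": [0.06, 0.5, 0]}, {"translation": [-0.38, -0.8, -0.1], "rotation": [0.07, 0.596, 0]}, {"translation": [-0.43, -0.92, -0.15], "rotation": [0.07, 0.596, 0]}, {"translation": [-0.47, -0.98, -0.2], "rotation": [0.07, 0.596, 0]}, {"translation": [-0.47, -0.988, -0.25], "rotation": [0.07, 0.596, 0]}]}}

```text
t: 24.93
eef_pos: [0.4016, -0.2929, 0.26]
ee_rot: [-3.141, 0.528, -0.119]
force: [0.2, 0.8, -2.6]
width: 0.0237
gripper_force: 62.9
```

Request:
{"name": "apply_moves", "arguments": {"steps": [{"translation": [0, 0, -0.08], "rotation": [0, 0, 0]}, {"translation": [0, 0, -0.16], "rotation": [0, 0, 0]}, {"translation": [0, 0, -0.24], "rotation": [0, 0, 0]}, {"translation": [0, 0, -0.32], "rotation": [0, 0, 0]}, {"translation": [0, 0, -0.4], "rotation": [0, 0, 0]}, {"translation": [0, 0, -0.48], "rotation": [0, 0, 0]}, {"translation": [0, 0, -0.54], "rotation": [0, 0, 0]}, {"translation": [0, 0, -0.56], "rotation": [0, 0, 0]}, {"translation": [0, 0, -0.56], "rotation": [0, 0, 0]}, {"translation": [0, 0, -0.56], "rotation": [0, 0, 0]}]}}

```text
t: 25.77
eef_pos: [0.4041, -0.2909, 0.1223]
ee_rot: [-3.141, 0.525, -0.116]
force: [-0.7, 0.6, -2.5]
width: 0.0238
gripper_force: 62.9
```

Run:
```python
from h import *
s=get_state();print(s["eef_pos"],s["ee_rot"],s["force"],s["moment"],s["q"])
```

```text
[ 0.40411362 -0.29089017  0.12232228] [-3.14132277  0.52460757 -0.1162321 ] [-0.67757439  0.56479939 -2.53007018] [-0.26873264 -2.02234177 -0.02450074] [-0.19598191  0.4754666  -0.20075502  0.04011151 -1.4179431   1.63374686]
```

Request:
{"name": "apply_moves", "arguments": {"steps": [{"translation": [0, 0, -0.06], "rotation": [0, 0, 0]}, {"translation": [0, 0, -0.12], "rotation": [0, 0, 0]}, {"translation": [0, 0, -0.18], "rotation": [0, 0, 0]}, {"translation": [0, 0, -0.23], "rotation": [0, 0, 0]}, {"translation": [0, 0, -0.27], "rotation": [0, 0, 0]}, {"translation": [0, 0, -0.3], "rotation": [0, 0, 0]}, {"translation": [0, 0, -0.325], "rotation": [0, 0, 0]}, {"translation": [0, 0, -0.345], "rotation": [0, 0, 0]}, {"translation": [0, 0, -0.355], "rotation": [0, 0, 0]}, {"translation": [0, 0, -0.355], "rotation": [0, 0, 0]}]}}

```text
t: 26.6
eef_pos: [0.4042, -0.2908, 0.0334]
ee_rot: [-3.141, 0.524, -0.116]
force: [-0.1, 0.4, -2.5]
width: 0.0235
gripper_force: 62.9
```

Request:
{"name": "apply_moves", "arguments": {"steps": [{"translation": [0, 0, -0.006], "rotation": [0, 0, 0]}, {"translation": [0, 0, -0.006], "rotation": [0, 0, 0]}, {"translation": [0, 0, -0.006], "rotation": [0, 0, 0]}, {"translation": [0, 0, -0.006], "rotation": [0, 0, 0]}, {"translation": [0, 0, -0.006], "rotation": [0, 0, 0]}, {"translation": [0, 0, -0.006], "rotation": [0, 0, 0]}, {"translation": [0, 0, -0.006], "rotation": [0, 0, 0]}, {"translation": [0, 0, -0.006], "rotation": [0, 0, 0]}, {"translation": [0, 0, -0.006], "rotation": [0, 0, 0]}, {"translation": [0, 0, -0.006], "rotation": [0, 0, 0]}], "jaw": -1}}

```text
t: 27.43
eef_pos: [0.4043, -0.2908, 0.0322]
ee_rot: [-3.141, 0.524, -0.116]
force: [0.1, 1.5, 1.1]
width: 0.0841
gripper_force: 0.0
```

Request:
{"name": "apply_moves", "arguments": {"steps": [{"translation": [0, 0, 0.06], "rotation": [0, 0, 0]}, {"translation": [0, 0, 0.16], "rotation": [0, 0, 0]}, {"translation": [0, 0, 0.26], "rotation": [0, 0, 0]}, {"translation": [0, 0, 0.36], "rotation": [-0.02, -0.2, 0]}, {"translation": [0.02, 0, 0.46], "rotation": [-0.05, -0.4, 0]}, {"translation": [0.04, 0, 0.49], "rotation": [-0.07, -0.6, 0]}, {"translation": [0.04, 0, 0.49], "rotation": [-0.094, -0.8, 0]}, {"translation": [0.04, 0, 0.49], "rotation": [-0.117, -0.993, 0]}, {"translation": [0.04, 0, 0.49], "rotation": [-0.117, -0.993, 0]}, {"translation": [0.04, 0, 0.49], "rotation": [-0.117, -0.993, 0]}]}}

```text
t: 28.27
eef_pos: [0.4131, -0.2908, 0.1559]
ee_rot: [3.141, -0.002, -0.117]
force: [0.5, -0.2, -0.1]
width: 0.0878
gripper_force: 0.0
```

Run:
```python
from h import *
s=get_state();print(s["eef_pos"],s["ee_rot"],s["width"])
cm=camera_model("wrist"); w=grab_frame("wrist"); cv2.imwrite("pics/w5.png",w)
# head is darker/redder than board: blue-channel drop
for r in (110,150,180,225,260):
    b=cv2.GaussianBlur(w,(3,3),0)[r].astype(int); d=np.abs(np.diff(b,axis=0)).sum(1)
    i=[x for x in range(250,400) if d[x]>25 and d[x]==d[max(0,x-3):x+4].max()]; print(r,[(x,d[x]) for x in i])
c=w[:,321].astype(int); d=np.abs(np.diff(c,axis=0)).sum(1)
print([(x,d[x]) for x in range(40,290) if d[x]>35 and d[x]==d[x-3:x+4].max()])
t=np.radians(-6.7);f=np.array([np.cos(t),np.sin(t),0]);o=np.array([.4856,-.2995,0])
for x,z in [(.04,.0775),(-.04,.0775),(-.04,.0605)]: print(x,z,proj(cm,o+f*x+[0,0,z]))
```

```text
[ 0.41310406 -0.29076112  0.1559077 ] [ 3.14143497e+00 -1.89599720e-03 -1.17005879e-01] 0.08779473208701565
110 [(261, np.int64(65)), (280, np.int64(149)), (360, np.int64(156)), (368, np.int64(26)), (380, np.int64(60))]
150 [(262, np.int64(66)), (282, np.int64(96)), (359, np.int64(136)), (378, np.int64(78))]
180 [(263, np.int64(69)), (282, np.int64(91)), (359, np.int64(126)), (366, np.int64(27)), (377, np.int64(65))]
225 [(265, np.int64(66)), (305, np.int64(31)), (337, np.int64(63)), (375, np.int64(71))]
260 [(266, np.int64(70)), (267, np.int64(70)), (305, np.int64(39)), (337, np.int64(58)), (374, np.int64(70))]
[(65, np.int64(109)), (85, np.int64(121)), (104, np.int64(88)), (111, np.int64(102)), (185, np.int64(61)), (191, np.int64(67)), (208, np.int64(73)), (216, np.int64(59))]
0.04 0.0775 [322.07263692  78.17731186]
-0.04 0.0775 [321.96041112 204.05757726]
-0.04 0.0605 [321.83603334 200.80429789]
```

Request:
{"name": "apply_moves", "arguments": {"steps": [{"translation": [0.03, -0.004, -0.06], "rotation": [0, 0, 0]}, {"translation": [0.049, -0.006, -0.14], "rotation": [0, 0, 0]}, {"translation": [0.049, -0.006, -0.24], "rotation": [0, 0, 0]}, {"translation": [0.049, -0.006, -0.34], "rotation": [0, 0, 0]}, {"translation": [0.049, -0.006, -0.42], "rotation": [0, 0, 0]}, {"translation": [0.049, -0.006, -0.47], "rotation": [0, 0, 0]}, {"translation": [0.049, -0.006, -0.495], "rotation": [0, 0, 0]}, {"translation": [0.049, -0.006, -0.507], "rotation": [0, 0, 0]}, {"translation": [0.049, -0.006, -0.507], "rotation": [0, 0, 0]}, {"translation": [0.049, -0.006, -0.507], "rotation": [0, 0, 0]}]}}

```text
t: 29.15
eef_pos: [0.4272, -0.2925, 0.0282]
ee_rot: [3.141, -0.0, -0.116]
force: [-1.7, 0.3, 1.0]
width: 0.0877
gripper_force: 0.0
```

Request:
{"name": "apply_moves", "arguments": {"steps": [{"translation": [0, 0, 0], "rotation": [0, 0, 0]}, {"translation": [0, 0, 0], "rotation": [0, 0, 0]}, {"translation": [0, 0, 0], "rotation": [0, 0, 0]}, {"translation": [0, 0, 0], "rotation": [0, 0, 0]}, {"translation": [0, 0, 0], "rotation": [0, 0, 0]}, {"translation": [0, 0, 0], "rotation": [0, 0, 0]}, {"translation": [0, 0, 0], "rotation": [0, 0, 0]}, {"translation": [0, 0, 0], "rotation": [0, 0, 0]}, {"translation": [0, 0, 0], "rotation": [0, 0, 0]}, {"translation": [0, 0, 0], "rotation": [0, 0, 0]}], "jaw": 1, "newtons": 60}}

```text
t: 29.98
eef_pos: [0.4265, -0.2923, 0.0279]
ee_rot: [3.142, 0.0, -0.116]
force: [1.0, 0.3, -0.1]
width: 0.0262
gripper_force: 0.0
```

Request:
{"name": "apply_moves", "arguments": {"steps": [{"translation": [0, 0, 0], "rotation": [0, 0, 0]}, {"translation": [0, 0, 0], "rotation": [0, 0, 0]}, {"translation": [0, 0, 0], "rotation": [0, 0, 0]}, {"translation": [0, 0, 0.02], "rotation": [0, 0, 0]}, {"translation": [0, 0, 0.06], "rotation": [0, 0, 0]}, {"translation": [0, 0, 0.12], "rotation": [0, 0, 0]}, {"translation": [0, 0, 0.2], "rotation": [0, 0, 0]}, {"translation": [0, 0, 0.3], "rotation": [0, 0, 0]}, {"translation": [0, 0, 0.4], "rotation": [0, 0, 0]}, {"translation": [0, 0, 0.5], "rotation": [0, 0, 0]}]}}

```text
t: 30.82
eef_pos: [0.4261, -0.2918, 0.1546]
ee_rot: [-3.141, 0.0, -0.116]
force: [0.6, -0.0, -4.0]
width: 0.0235
gripper_force: 60.0
```

Request:
{"name": "apply_moves", "arguments": {"steps": [{"translation": [0, 0, 0.1], "rotation": [0, 0, 0]}, {"translation": [0, 0, 0.2], "rotation": [0, 0, 0]}, {"translation": [0, 0, 0.3], "rotation": [0, 0, 0]}, {"translation": [0, 0, 0.4], "rotation": [0, 0, 0]}, {"translation": [0, 0, 0.5], "rotation": [0, 0, 0]}, {"translation": [0, 0, 0.6], "rotation": [0, 0, 0]}, {"translation": [0, 0, 0.7], "rotation": [0, 0, 0]}, {"translation": [0, 0, 0.7], "rotation": [0, 0, 0]}, {"translation": [0, 0, 0.7], "rotation": [0, 0, 0]}, {"translation": [0, 0, 0.7], "rotation": [0, 0, 0]}]}}

```text
t: 31.65
eef_pos: [0.4259, -0.2916, 0.3273]
ee_rot: [-3.14, 0.001, -0.116]
force: [-0.5, -0.5, -4.4]
width: 0.0236
gripper_force: 60.0
```

```bash
sed -i 's/range(230,310)/range(200,310)/' rim.py; python3 rim.py
```

```text
[ 0.42588819 -0.29161369  0.32730071] [-3.14041648e+00  7.31408656e-04 -1.16381163e-01] [-0.54785178 -0.46214847 -4.38173191]
dark band rows [94, 95, 96, 97, 98, 99, 100, 101, 102, 103, 104, 105, 106, 261, 262, 263, 264, 265, 266, 267, 268, 269, 270, 271] rim (yellow start) []
30 214 371
56 218 364
150 234 396
245 213 392
```

Request:
{"name": "apply_moves", "arguments": {"steps": [{"translation": [0.04, 0.08, 0], "rotation": [0, 0, 0]}, {"translation": [0.1, 0.2, 0], "rotation": [0, 0, 0]}, {"translation": [0.16, 0.34, 0], "rotation": [0, 0, 0]}, {"translation": [0.22, 0.48, 0], "rotation": [0, 0, 0]}, {"translation": [0.28, 0.62, 0], "rotation": [0, 0, 0]}, {"translation": [0.35, 0.76, 0], "rotation": [0, 0, 0]}, {"translation": [0.42, 0.9, 0], "rotation": [0, 0, 0]}, {"translation": [0.458, 0.97, 0], "rotation": [0, 0, 0]}, {"translation": [0.458, 0.983, 0], "rotation": [0, 0, 0]}, {"translation": [0.458, 0.983, 0], "rotation": [0, 0, 0]}]}}

```text
t: 32.53
eef_pos: [0.5407, -0.0451, 0.3261]
ee_rot: [3.141, 0.003, -0.114]
force: [-1.0, -0.3, -3.0]
width: 0.0237
gripper_force: 60.0
```

Run:
```python
from h import *
for i in range(3): grab_frame("top")
import rim
```

```text
[ 0.54039277 -0.0472056   0.32729346] [ 3.14111955e+00  1.26402033e-03 -1.16923540e-01] [-0.34245698 -0.06406732 -2.9339761 ]
dark band rows [93, 94, 95, 96, 97, 98, 99, 100, 101, 102, 103, 104, 105, 106, 107, 261, 262, 263, 264, 265, 266, 267, 268, 269, 270, 271, 272] rim (yellow start) []
30 268 363
56 269 414
150 244 396
245 247 392
```

Request:
{"name": "apply_moves", "arguments": {"steps": [{"translation": [0, 0.005, 0], "rotation": [0, 0, 0]}, {"translation": [0, 0.005, 0.02], "rotation": [0, 0, 0]}, {"translation": [0, 0.005, 0.04], "rotation": [0, 0, 0]}, {"translation": [0, 0.005, 0.04], "rotation": [0, 0, 0]}, {"translation": [0, 0.005, -0.06], "rotation": [0, 0, 0]}, {"translation": [0, 0.005, -0.21], "rotation": [0, 0, 0]}, {"translation": [0, 0.005, -0.37], "rotation": [0, 0, 0]}, {"translation": [0, 0.005, -0.535], "rotation": [0, 0, 0]}, {"translation": [0, 0.005, -0.535], "rotation": [0, 0, 0]}, {"translation": [0, 0.005, -0.535], "rotation": [0, 0, 0]}]}}

```text
t: 33.57
eef_pos: [0.5403, -0.0458, 0.1936]
ee_rot: [3.14, 0.002, -0.116]
force: [-3.8, 0.2, 4.6]
width: 0.0232
gripper_force: 63.1
```

Run:
```python
import rim
from h import *
cv2.imwrite("pics/s5.png",grab_frame("scene"))
```

```text
[ 0.54025788 -0.04581955  0.1936491 ] [ 3.14027068e+00  1.85738700e-03 -1.16315490e-01] [-3.80650192  0.15614499  4.56685704]
dark band rows [64, 114, 115, 116, 117, 118, 119, 120, 121, 122, 123, 124, 125, 126, 127, 128, 129, 130, 294, 296, 297, 298, 299] rim (yellow start) []
30 240 396
56 254 438
150 232 406
245 203 397
```

Request:
{"name": "apply_moves", "arguments": {"steps": [{"translation": [0, 0, 0.1], "rotation": [0, 0, 0]}, {"translation": [0, 0, 0.2], "rotation": [0, 0, 0]}, {"translation": [0, 0, 0.3], "rotation": [0, 0, 0]}, {"translation": [0, 0, 0.4], "rotation": [0, 0, 0]}, {"translation": [0, 0, 0.5], "rotation": [0, 0, 0]}, {"translation": [0, 0, 0.55], "rotation": [0, 0, 0]}, {"translation": [0, 0, 0.55], "rotation": [0, 0, 0]}, {"translation": [0, 0, 0.55], "rotation": [0, 0, 0]}, {"translation": [0, 0, 0.55], "rotation": [0, 0, 0]}, {"translation": [0, 0, 0.55], "rotation": [0, 0, 0]}]}}

```text
t: 34.5
eef_pos: [0.5404, -0.0453, 0.33]
ee_rot: [3.141, 0.002, -0.117]
force: [0.4, 0.7, -3.4]
width: 0.0236
gripper_force: 62.9
```

```bash
python3 rim.py
```

```text
[ 0.54037635 -0.04532148  0.33004836] [ 3.14120196e+00  2.35973456e-03 -1.16674818e-01] [ 0.41980434  0.73818757 -3.36449848]
dark band rows [64, 114, 115, 116, 117, 118, 119, 120, 121, 122, 123, 124, 125, 126, 127, 128, 129, 294, 296, 297, 298, 299] rim (yellow start) []
30 270 377
56 272 415
150 232 405
245 241 397
```

Run:
```python
from h import *
cm=camera_model("scene")
for z in (.204,.19,.184,.17,.16): print(z,proj(cm,[.572+.019,-.0495,z]).round(1))
u=int(round(proj(cm,[.59,-.0495,.17])[0]))
a=cv2.imread("pics/scene0.png");b=cv2.imread("pics/s5.png")
for du in (-3,0,3):
  print(u+du)
  for n,f in (("up",a),("hit",b)): print(n,[tuple(int(v) for v in f[r,u+du]) for r in range(232,270,2)])
```

```text
0.204 [324.8 243.2]
0.19 [324.6 248.4]
0.184 [324.6 250.6]
0.17 [324.4 255.7]
0.16 [324.3 259.3]
321
up [(46, 92, 149), (27, 52, 91), (28, 51, 89), (26, 50, 91), (29, 53, 98), (29, 53, 96), (7, 24, 42), (11, 20, 40), (32, 31, 40), (51, 46, 47), (62, 56, 52), (50, 47, 43), (139, 130, 126), (201, 189, 186), (143, 137, 130), (162, 156, 143), (155, 151, 138), (160, 154, 145), (162, 158, 144)]
hit [(44, 86, 138), (19, 46, 75), (33, 53, 80), (13, 40, 67), (26, 47, 73), (28, 46, 71), (25, 45, 72), (26, 46, 74), (23, 46, 71), (25, 42, 72), (30, 46, 73), (22, 39, 66), (113, 107, 109), (203, 191, 187), (147, 136, 130), (165, 160, 147), (164, 157, 145), (166, 158, 149), (164, 159, 149)]
324
up [(46, 87, 142), (29, 53, 89), (28, 52, 88), (29, 50, 92), (28, 56, 101), (25, 51, 93), (17, 30, 50), (14, 24, 41), (12, 23, 38), (57, 51, 49), (47, 44, 43), (65, 60, 54), (86, 81, 75), (205, 191, 189), (143, 135, 128), (163, 155, 146), (160, 153, 143), (165, 160, 148), (166, 161, 150)]
hit [(45, 81, 134), (24, 44, 73), (21, 44, 70), (25, 47, 73), (20, 43, 66), (27, 48, 71), (24, 49, 74), (30, 44, 75), (32, 49, 76), (26, 47, 70), (23, 42, 71), (25, 44, 70), (71, 71, 80), (199, 188, 186), (147, 139, 135), (163, 158, 147), (162, 157, 144), (164, 160, 146), (164, 156, 145)]
327
up [(42, 89, 144), (29, 51, 91), (24, 50, 87), (27, 44, 90), (30, 56, 99), (33, 55, 92), (18, 29, 50), (15, 19, 38), (28, 33, 42), (58, 54, 48), (52, 48, 48), (52, 49, 46), (123, 115, 112), (204, 192, 191), (143, 134, 126), (159, 154, 144), (159, 156, 144), (161, 156, 145), (156, 153, 140)]
hit [(42, 80, 129), (26, 45, 70), (22, 42, 67), (25, 46, 71), (19, 40, 65), (28, 46, 75), (23, 42, 71), (24, 44, 70), (28, 45, 72), (24, 44, 70), (27, 48, 76), (28, 47, 79), (113, 107, 112), (206, 194, 192), (145, 137, 132), (164, 161, 147), (161, 157, 146), (165, 162, 149), (163, 159, 147)]
```

Run:
```python
from h import *
cm=camera_model("scene"); wc=camera_model("wrist");s=get_state();p=s["eef_pos"]
f=np.array([np.cos(.117),-np.sin(.117),0]);u=np.array([0,0,1.]);l=np.array([.117,.993,0]); pb=np.array([.5403,-.0458,.1936])
for th in (-2,0,2,4,6,8,10,12,14,16):
    t=np.radians(th); a=np.cos(t)*f+np.sin(t)*u; n=-np.sin(t)*f+np.cos(t)*u
    W=lambda x,r,w=0: proj(wc,p+u*.0206+a*(x+.057)+n*r+l*w)
    g=pb+u*.0206
    Q=g+a*.097-n*.029; N=g+a*.017-n*.029
    print(th,"wrist bands",W(-.03,.029)[1].round(),W(.03,.029)[1].round(),"| scene cap bottom row",proj(cm,Q)[1].round(1),"near/far bottom z",N[2].round(4),Q[2].round(4), "at seal axis", (g+a*.032-n*.029)[2].round(4))
```

```text
-2 wrist bands 274.0 79.0 | scene cap bottom row 265.7 near/far bottom z 0.1846 0.1818 at seal axis 0.1841
0 wrist bands 278.0 81.0 | scene cap bottom row 264.8 near/far bottom z 0.1852 0.1852 at seal axis 0.1852
2 wrist bands 282.0 83.0 | scene cap bottom row 263.8 near/far bottom z 0.1858 0.1886 at seal axis 0.1863
4 wrist bands 286.0 85.0 | scene cap bottom row 262.8 near/far bottom z 0.1865 0.192 at seal axis 0.1875
6 wrist bands 290.0 88.0 | scene cap bottom row 261.8 near/far bottom z 0.1871 0.1955 at seal axis 0.1887
8 wrist bands 294.0 92.0 | scene cap bottom row 260.6 near/far bottom z 0.1878 0.199 at seal axis 0.1899
10 wrist bands 298.0 96.0 | scene cap bottom row 259.5 near/far bottom z 0.1886 0.2025 at seal axis 0.1912
12 wrist bands 302.0 101.0 | scene cap bottom row 258.2 near/far bottom z 0.1894 0.206 at seal axis 0.1925
14 wrist bands 307.0 107.0 | scene cap bottom row 257.0 near/far bottom z 0.1902 0.2095 at seal axis 0.1938
16 wrist bands 311.0 113.0 | scene cap bottom row 255.7 near/far bottom z 0.191 0.2131 at seal axis 0.1951
```

Request:
{"name": "apply_moves", "arguments": {"steps": [{"translation": [-0.03, -0.08, 0], "rotation": [0.01, 0.08, 0]}, {"translation": [-0.08, -0.2, 0], "rotation": [0.02, 0.16, 0]}, {"translation": [-0.14, -0.32, 0], "rotation": [0.03, 0.24, 0]}, {"translation": [-0.2, -0.44, 0], "rotation": [0.04, 0.32, 0]}, {"translation": [-0.26, -0.56, 0], "rotation": [0.05, 0.4, 0]}, {"translation": [-0.32, -0.68, -0.05], "rotation": [0.055, 0.463, 0]}, {"translation": [-0.38, -0.8, -0.1], "rotation": [0.055, 0.463, 0]}, {"translation": [-0.44, -0.92, -0.15], "rotation": [0.055, 0.463, 0]}, {"translation": [-0.477, -0.985, -0.2], "rotation": [0.055, 0.463, 0]}, {"translation": [-0.477, -0.985, -0.25], "rotation": [0.055, 0.463, 0]}]}}

```text
t: 35.38
eef_pos: [0.4196, -0.2942, 0.2676]
ee_rot: [-3.141, 0.246, -0.12]
force: [0.9, 0.2, -2.6]
width: 0.0235
gripper_force: 62.9
```

Request:
{"name": "apply_moves", "arguments": {"steps": [{"translation": [0, 0, -0.08], "rotation": [0, 0, 0]}, {"translation": [0, 0, -0.16], "rotation": [0, 0, 0]}, {"translation": [0, 0, -0.24], "rotation": [0, 0, 0]}, {"translation": [0, 0, -0.32], "rotation": [0, 0, 0]}, {"translation": [0, 0, -0.4], "rotation": [0, 0, 0]}, {"translation": [0, 0, -0.48], "rotation": [0, 0, 0]}, {"translation": [0, 0, -0.54], "rotation": [0, 0, 0]}, {"translation": [0, 0, -0.56], "rotation": [0, 0, 0]}, {"translation": [0, 0, -0.56], "rotation": [0, 0, 0]}, {"translation": [0, 0, -0.56], "rotation": [0, 0, 0]}]}}

```text
t: 36.22
eef_pos: [0.4219, -0.2918, 0.1293]
ee_rot: [-3.141, 0.245, -0.116]
force: [0.6, 0.1, -1.8]
width: 0.0237
gripper_force: 62.9
```

```bash
python3 rim.py | head -2
```

```text
[ 0.42194552 -0.29178468  0.12929812] [-3.14149807  0.24450474 -0.11626746] [ 0.61287763  0.06393434 -1.84385005]
dark band rows [64, 114, 115, 116, 117, 118, 119, 120, 121, 122, 123, 124, 125, 126, 127, 128, 129, 295, 296, 297, 298, 299] rim (yellow start) []
```

Descend from 0.129 to about 0.030.

Request:
{"name": "apply_moves", "arguments": {"steps": [{"translation": [-0.002, 0.001, -0.06], "rotation": [0, 0, 0]}, {"translation": [-0.002, 0.001, -0.13], "rotation": [0, 0, 0]}, {"translation": [-0.002, 0.001, -0.2], "rotation": [0, 0, 0]}, {"translation": [-0.002, 0.001, -0.26], "rotation": [0, 0, 0]}, {"translation": [-0.002, 0.001, -0.31], "rotation": [0, 0, 0]}, {"translation": [-0.002, 0.001, -0.34], "rotation": [0, 0, 0]}, {"translation": [-0.002, 0.001, -0.365], "rotation": [0, 0, 0]}, {"translation": [-0.002, 0.001, -0.385], "rotation": [0, 0, 0]}, {"translation": [-0.002, 0.001, -0.395], "rotation": [0, 0, 0]}, {"translation": [-0.002, 0.001, -0.395], "rotation": [0, 0, 0]}]}}

```text
t: 37.1
eef_pos: [0.4217, -0.2916, 0.0306]
ee_rot: [-3.142, 0.243, -0.116]
force: [-0.2, -0.7, -2.1]
width: 0.0238
gripper_force: 63.0
```

Request:
{"name": "apply_moves", "arguments": {"steps": [{"translation": [0, 0, -0.006], "rotation": [0, 0, 0]}, {"translation": [0, 0, -0.006], "rotation": [0, 0, 0]}, {"translation": [0, 0, -0.006], "rotation": [0, 0, 0]}, {"translation": [0, 0, -0.006], "rotation": [0, 0, 0]}, {"translation": [0, 0, -0.006], "rotation": [0, 0, 0]}, {"translation": [0, 0, -0.006], "rotation": [0, 0, 0]}, {"translation": [0, 0, -0.006], "rotation": [0, 0, 0]}, {"translation": [0, 0, -0.006], "rotation": [0, 0, 0]}, {"translation": [0, 0, -0.006], "rotation": [0, 0, 0]}, {"translation": [0, 0, -0.006], "rotation": [0, 0, 0]}], "jaw": -1}}

```text
t: 37.93
eef_pos: [0.4213, -0.2913, 0.0289]
ee_rot: [-3.141, 0.244, -0.116]
force: [-0.1, 0.1, 0.2]
width: 0.0841
gripper_force: 0.0
```

Request:
{"name": "apply_moves", "arguments": {"steps": [{"translation": [0, 0, 0.06], "rotation": [0, 0, 0]}, {"translation": [0, 0, 0.16], "rotation": [0, 0, 0]}, {"translation": [0, 0, 0.26], "rotation": [0, 0, 0]}, {"translation": [0, 0, 0.36], "rotation": [-0.01, -0.1, 0]}, {"translation": [-0.02, 0, 0.46], "rotation": [-0.03, -0.25, 0]}, {"translation": [-0.034, 0, 0.502], "rotation": [-0.045, -0.4, 0]}, {"translation": [-0.034, 0, 0.502], "rotation": [-0.055, -0.463, 0]}, {"translation": [-0.034, 0, 0.502], "rotation": [-0.055, -0.463, 0]}, {"translation": [-0.034, 0, 0.502], "rotation": [-0.055, -0.463, 0]}, {"translation": [-0.034, 0, 0.502], "rotation": [-0.055, -0.463, 0]}]}}

```text
t: 38.77
eef_pos: [0.4129, -0.2914, 0.1542]
ee_rot: [3.142, 0.001, -0.116]
force: [-0.5, -0.4, -0.7]
width: 0.0878
gripper_force: 0.0
```

Run:
```python
from h import *
s=get_state();print(s["eef_pos"],s["ee_rot"])
w=grab_frame("wrist"); cv2.imwrite("pics/w6.png",w); a=cv2.imread("pics/w5.png")
for r in (110,150,180,225,260):
    d=np.abs(np.diff(cv2.GaussianBlur(w,(3,3),0)[r].astype(int),axis=0)).sum(1)
    print(r,[x for x in range(250,400) if d[x]>25 and d[x]==d[max(0,x-3):x+4].max()])
d=np.abs(np.diff(w[:,321].astype(int),axis=0)).sum(1)
print([x for x in range(40,290) if d[x]>35 and d[x]==d[x-3:x+4].max()])
print("diff to w5",cv2.absdiff(w,a)[:260].mean())
import knob
t=cv2.imread("pics/top0.png"); n=grab_frame("top")
for nm,(x,y,q) in {"vase":(446,182,26),"can":(170,301,26),"mallet+rest":(433,270,60)}.items():
    A,B=(i[y-q:y+q,x-q:x+q].astype(np.float32).mean(2) for i in (t,n)); print(nm,cv2.phaseCorrelate(A-A.mean(),B-B.mean()),np.abs(A-B).mean())
h=cv2.cvtColor(n,cv2.COLOR_BGR2HSV)[185:235,270:360]; m=(h[...,0]<9)&(h[...,1]>95)&(h[...,1]<150)&(h[...,2]>170)
ys,xs=np.nonzero(m);print("lid px",len(ys),xs.min()+270,xs.max()+270,ys.min()+185,ys.max()+185)
```

```text
[ 0.41285595 -0.29137571  0.15421576] [ 3.14154970e+00  1.27615526e-03 -1.16418679e-01]
110 [260, 279, 360, 367, 379]
150 [261, 280, 359, 378]
180 [262, 281, 358, 377]
225 [264, 303, 336, 375]
260 [266, 303, 335, 373]
[63, 84, 103, 109, 185, 191, 207, 216]
diff to w5 3.90130608974359
[-70.04 -82.13] 18 F [-0.1  0.6  0.5] g 0.0
vase ((0.23655867083260418, -0.48467918177432523), 0.6157131782120965) 32.968197
can ((0.05028498940184534, -0.026890308002734287), 0.9384472232787207) 17.671598
mallet+rest ((44.80773347808387, 0.9740645512876469), 0.05275941345426771) 38.31442Traceback (most recent call last):
  File "<stdin>", line 15, in <module>
    return umr_minimum(a, axis, None, out, keepdims, initial, where)
ValueError: zero-size array to reduction operation minimum which has no identity
```

```bash
python3 -c "
from station import *
print(job_done())"
```

```text
the job is handed in; nothing more can be done
None
```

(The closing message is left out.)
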